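Load the press shuttle and send it under the guard

ROBOT

A 6-joint arm with a two-finger parallel gripper is mounted at the origin on the work surface. World frame = base frame: x ahead of the robot, y to its left, z up, the work surface at z = 0. Lengths are in m, angles in rad, forces in N, time in s.
With the tool pointing down it reaches from about 0.3 to 0.85 m from the base axis. Payload 4.2 kg.
Tool frame: the origin (TCP) lies at the very end of the fingers, on their centre line; the grasp point (between the pads) lies 19 mm behind it; z points along the fingers, y is the direction in which the jaws open and shut (so a half turn about z gives the same grasp; the last joint's range is limited). The gripper opens to 91 mm and grips with 3 to 60 N. Pads are 32 mm wide; open, the fingers measure 118 mm over their backs; the gripper's body (76 mm by 178 mm) begins 60 mm behind the grasp point.
Start: joints at [-1.262, 0.32, 1.565, -0, 1.257, -0.02], TCP at [0.186, -0.544, 0.214] pointing down, gripper open.
Joint ranges: [-3.11, 3.11], [-0.84, 2.01], [0.21, 2.61], [-1.34, 4.49], [0.05, 2.63], [-2.56, 2.56]. Speed limits (rad/s): [2.57, 2.57, 3.14, 3.14, 3.14, 3.14].

INTERFACE

Orientations are given as a rotation vector (axis times angle).
In Python, from cell import env, optics gives the robot as it stands. The module is installed in compiled form; this text tells all that it offers.
- The arm moves only by the tool drive_tool, never from a script. Its argument "series" is a list of rows, each a list of 7 numbers: the shift along the tool's x, y, z in mm, then the turn, a rotation vector about the tool's x, y, z in degrees, then the opening, from -1 (shut) to 1 (fully open). In form: [[dx, dy, dz, rx, ry, rz, grip], ...]. A call has 1 to 8 rows; each row is the pose to reach, as a shift and turn from the pose commanded when the call began, along the tool's axes at that moment; what a row does not reach only later rows make up. A row lasts 1/8 s, in which the tool goes at most 62.5 mm and 10.7 degrees, less where a joint would pass 70% of its speed; a pose out of reach is approached as far as the arm can. A call with a gripper value outside its range is refused whole. The fingers move at their own pace and stop on an object; "newtons" is the grip in N (left out, the last holds). Time passes only in rows, so rows that repeat a pose let the fingers close. It gives the time, the measured TCP pose, the force and the opening at its end, in the units of the state.
- env.get_state(): the state, without advancing time (a new reading comes with each control period).
- optics.camera(name): name is "scene" or "top" or "wrist"; returns a dict with "color" (480x640x3 uint8, blue, green, red), "camera_matrix" (3x3 intrinsics, pixels), "position" and "rotation" of the camera in the world. Camera axes: x right, y down, z forward; pixel columns grow to the right and rows downward; lengths in m; the calibration is good to about 2 mm. A picture is of the moment at which its call begins. There is no depth.
- env.finish_job(): hands the job in, once; it reports no verdict.
The state is a dict: "time": time; "joints": joint angles; "qvel": joint speeds; "joint_efforts": joint torques, N m; "ee_pos": TCP position; "tool_rot": TCP orientation; "contact_force": force on the tool from outside, world axes, zero at the start; "wrist_torque": the same for the moment, N m; "grip_width": opening from 0.0 (shut) to 1.0 (fully open).
Only numpy, scipy, OpenCV 4.12 (cv2) and the standard library are available. Lean on these libraries where they do the work, as an engineer would, in place of code of your own. Each camera call takes 0.05 s, during which the arm holds its last target.

TASK

Lay every gasket pack on the bench flat in a pocket of the shuttle tray, one to a pocket. Then pull the spring pin up, turn it a quarter turn into its rest notch so that it stays out by itself, and push the shuttle through the guard flap all the way to its stop. Finally turn the pin back and let it drop home so that it locks the shuttle under the guard with the flap shut; leave the other things on the bench alone.

Things in the scene. Friction and masses are not known exactly. Their poses are not given: they have to be found in the camera images.
- pack0_center (a point): gasket pack: a stiff brown oblong frame of pressed fibre layers, 50 mm (its x) by 40 mm (its y) by 30 mm high (its z), 60 g, with an open window 30 x 20 mm through it; this point is its centre, half-way up. Lies flat on the bench. Three or four packs are present; the others are None
- pack1_center (a point): gasket pack: a stiff brown oblong frame of pressed fibre layers, 50 mm (its x) by 40 mm (its y) by 30 mm high (its z), 60 g, with an open window 30 x 20 mm through it; this point is its centre, half-way up. Lies flat on the bench. Three or four packs are present; the others are None
- pack2_center (a point): gasket pack: a stiff brown oblong frame of pressed fibre layers, 50 mm (its x) by 40 mm (its y) by 30 mm high (its z), 60 g, with an open window 30 x 20 mm through it; this point is its centre, half-way up. Lies flat on the bench. Three or four packs are present; the others are None
- pack3_center (a point): gasket pack: a stiff brown oblong frame of pressed fibre layers, 50 mm (its x) by 40 mm (its y) by 30 mm high (its z), 60 g, with an open window 30 x 20 mm through it; this point is its centre, half-way up. Lies flat on the bench. Three or four packs are present; the others are None
- pocket0 (a point): pocket 0 of the shuttle tray (0 is next to the flap, 50 mm pitch): centre of the pocket floor, 12 mm above the bench, moving with the shuttle. 56 mm (x) by 46 mm (y), for one pack flat with its 50 mm side along x. Above the floor the walls beyond x stand 6 mm and those beyond y 10 mm: fingers gripping across x stay 7 mm above the floor. -y is the shuttle's way in, z up
- pocket1 (a point): pocket 1 of the shuttle tray (0 is next to the flap, 50 mm pitch): centre of the pocket floor, 12 mm above the bench, moving with the shuttle. 56 mm (x) by 46 mm (y), for one pack flat with its 50 mm side along x. Above the floor the walls beyond x stand 6 mm and those beyond y 10 mm: fingers gripping across x stay 7 mm above the floor. -y is the shuttle's way in, z up
- pocket2 (a point): pocket 2 of the shuttle tray (0 is next to the flap, 50 mm pitch): centre of the pocket floor, 12 mm above the bench, moving with the shuttle. 56 mm (x) by 46 mm (y), for one pack flat with its 50 mm side along x. Above the floor the walls beyond x stand 6 mm and those beyond y 10 mm: fingers gripping across x stay 7 mm above the floor. -y is the shuttle's way in, z up
- pocket3 (a point): pocket 3 of the shuttle tray (0 is next to the flap, 50 mm pitch): centre of the pocket floor, 12 mm above the bench, moving with the shuttle. 56 mm (x) by 46 mm (y), for one pack flat with its 50 mm side along x. Above the floor the walls beyond x stand 6 mm and those beyond y 10 mm: fingers gripping across x stay 7 mm above the floor. -y is the shuttle's way in, z up
- shuttle (a joint): travel of the aluminium shuttle (tray with four pockets), m: 0 at the loading place, end stop at 0.246 fully under the guard. About 2.5 N of friction; locked (within 2 mm) while the spring pin sits in one of its two holes (travel 0 and 0.245). Drawing a loaded shuttle back out can jam on the flap
- push_tab (a point): upright black tab on the shuttle's tail, by which it is pushed: 40 mm (x) wide, 12 mm (y, along the travel) thick, from 10 to 76 mm above the bench; this point is in its middle, 55 mm above the bench, 113 mm behind pocket 3. The shuttle goes in along -y
- flap (a joint): angle of the dark steel guard flap, rad: 0 hanging shut, positive swung into the tunnel. Hinged at its top edge, 60 mm above the bench, in the mouth of the guard tunnel (76 mm wide, 265 long, 64 high, clear roof), 42 mm ahead of pocket 0 when the shuttle is at 0. 30 mm tall; pushed open by the packs in the tray, falls shut behind them
- pin_lift (a joint): height of the spring pin above its home position, m: 0 home (down in a hole of the shuttle), at most 0.032. A spring draws it down with 4 N at home and 8 N at the top. Standing on the shuttle's strip between the holes it reads 0.010; in the rest notch 0.019
- pin_turn (a joint): turn of the pin's T-bar, rad, counter-clockwise from above: 0 at the start (bar along the travel), 1.57 at the rest notch (bar across). A cross-lug lets it turn only when lifted over 0.024 (0.028 to be safe); let down at 1.57 the lug drops into the notch and the pin stays out. To lower it: lift again to 0.028, turn back to 0, let down
- pin_bar (a point): black T-bar handle of the vertical spring pin beside the guard tunnel: 46 mm (y) long, 12 mm (x) wide, 12 mm high; this point is its centre, 90 mm above the bench with the pin home, and it lifts and turns with the pin. Nothing higher than 64 mm stands beside it
- die_block: bystander: plywood block 34 x 74 x 18 mm with a steel cutting rule on top (25 mm high overall), lying among the packs; origin at the centre of its underside; leave it
- oil_can: bystander: plain steel can, diameter 60, 75 mm high; origin under its centre
- tape_roll: bystander: paper tape roll, 90 mm across, 25 mm high; origin under its centre
- wrench: bystander: steel wrench lying flat
- brush: bystander: hand brush lying flat
- mallet: bystander: hammer lying flat
- glue: bystander: white bottle, diameter 60, 140 mm high; origin under its centre
Not all that is in view belongs to the job. Leave any purple look-alike of the part that bears pack0_center alone. What is shaped like the part that bears pack1_center but purple is not meant.

How it is judged:
On the way, in this order (a step that is already met when the one before it is completed fails the run):
1. the spring pin is out, turned into its rest notch, and stays there untouched (value of joint pin_lift between 0.015 and 0.0225 m and value of joint pin_turn between 1.25 and 1.71 rad and contact force between the fingers and pin_turn below 0.2 N and value of joint shuttle below 0.02 m), for 0.3 s.
2. the shuttle is through the flap and at its stop with every pack in a pocket (value of joint shuttle above 0.237 m and z of pack0_center in the frame of pocket0 between 0.01 and 0.02 m and x of pack0_center in the frame of pocket0 between -0.009 and 0.009 m and y of pack0_center in the frame of pocket0 between -0.012 and 0.162 m and angle between the z axis of each of pack0_center, pack1_center, pack2_center, pack3_center and the z axis of pocket0, either way round below 0.15 rad and z of pack1_center in the frame of pocket0 between 0.01 and 0.02 m and x of pack1_center in the frame of pocket0 between -0.009 and 0.009 m and y of pack1_center in the frame of pocket0 between -0.012 and 0.162 m and z of pack2_center in the frame of pocket0 between 0.01 and 0.02 m and x of pack2_center in the frame of pocket0 between -0.009 and 0.009 m and y of pack2_center in the frame of pocket0 between -0.012 and 0.162 m and z of pack3_center in the frame of pocket0 between 0.01 and 0.02 m and x of pack3_center in the frame of pocket0 between -0.009 and 0.009 m and y of pack3_center in the frame of pocket0 between -0.012 and 0.162 m), for 0.2 s.
3. the pin is turned back and home in the second hole (value of joint pin_lift below 0.004 m and value of joint pin_turn below 0.4 rad), for 0.2 s.
At the end, for the whole second after the job is handed in: Every pack present lies flat in a pocket (centred across the tray within 9 mm, on the floor within 5 mm, tilt under 0.15 rad), the shuttle is within 9 mm of its stop, the pin is home (within 4 mm) and turned back (within 0.4 rad), and the flap hangs shut (within 0.15 rad) (all of step 2 and all of step 3 and value of joint flap below 0.15 rad); the robot touches nothing.
It fails at once if one of the other things on the bench is moved more than 6 cm (distance of any of die_block, oil_can, tape_roll, wrench, brush, mallet, glue from where it was at the start of the episode above 0.06 m).
Of pack0, pack1, pack2, pack3 only 3 to 4 are there at a start; the rules pass over those that are not, and their reading is None.
At some moment in a run one of pack0, pack1, pack2, pack3 may be knocked a few centimetres aside while the robot is not near it.
Once in a run the grip may slacken for a moment while it holds something.
It also fails if it takes over 210 s, if anything falls off the work surface, if the arm or the gripper's body presses on something with over 40 N, if the wrist force passes 120 N, or if a joint passes its speed limit or range.

## Working session

There is one attempt and no reset: what is moved stays moved. The work goes in short steps, Python scripts to look and compute and a tool call to move; the robot and the scene stay as the last step left them, time stands still between calls to the robot, and variables do not carry over. Pictures are saved under pics/ and viewed, and the job is handed in when it is done.

Besides the shell and the picture viewer there is one more tool, called after ">>>" as a command line: name --pt "numbers of a row" for each row, then --argument value for the rest. drive_tool: Moves the arm, as the interface text tells. Its arguments: {"type":"object","properties":{"series":{"type":"array"},"newtons":{"type":"number"}},"required":["series"]}

```bash
mkdir -p pics; python3 - <<'E'
from cell import env, optics
import cv2
print(env.get_state())
for n in ["scene","top","wrist"]:
    c=optics.camera(n); cv2.imwrite(f"pics/{n}0.png",c["color"]); print(n,c["camera_matrix"],c["position"],c["rotation"])
E
```

```text
{'time': 0.0, 'joints': array([-1.26200874e+00,  3.20305953e-01,  1.56564523e+00, -2.43725670e-05,
        1.25738395e+00, -1.99984318e-02]), 'qvel': array([-0.0008461 , -0.00107859, -0.00036751,  0.00263693, -0.00140898,
       -0.00069375]), 'joint_efforts': array([-1.67376806e-03, -4.12466025e+01, -2.31974173e+01,  7.26065249e-02,
        4.55706054e-02, -1.23600112e-04]), 'ee_pos': array([ 0.18551054, -0.54373846,  0.21312533]), 'tool_rot': array([-3.09753753e+00, -5.13862815e-01,  4.29641742e-04]), 'contact_force': array([-0.29202026, -0.63198782,  0.2432782 ]), 'wrist_torque': array([-0.02435499, -0.03768197,  0.04617183]), 'grip_width': 0.9959883654648352}
scene [[518.18680149   0.         322.51791034]
 [  0.         518.18680149 240.00166485]
 [  0.           0.           1.        ]] [1.41711239 0.41976698 0.91530409] [-1.34422155 -2.15277875  0.98737737]
top [[580.68072665   0.         335.49764913]
 [  0.         580.68072665 233.31137208]
 [  0.           0.           1.        ]] [ 0.47248484 -0.02278957  1.72930758] [-2.2284861   2.16965853 -0.04766712]
wrist [[378.47644338   0.         318.54191829]
 [  0.         378.47644338 238.02240478]
 [  0.           0.           1.        ]] [ 0.24960895 -0.5212075   0.38351304] [ 2.39091164 -1.71116381 -0.20849333]
```

View pics/top0.png

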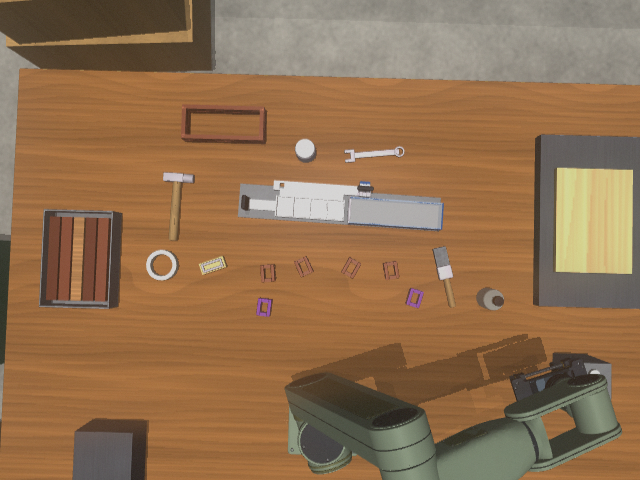

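View pics/scene0.png

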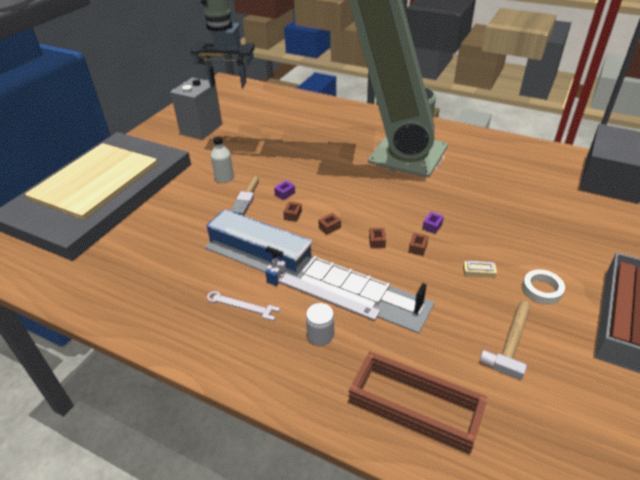

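View pics/wrist0.png

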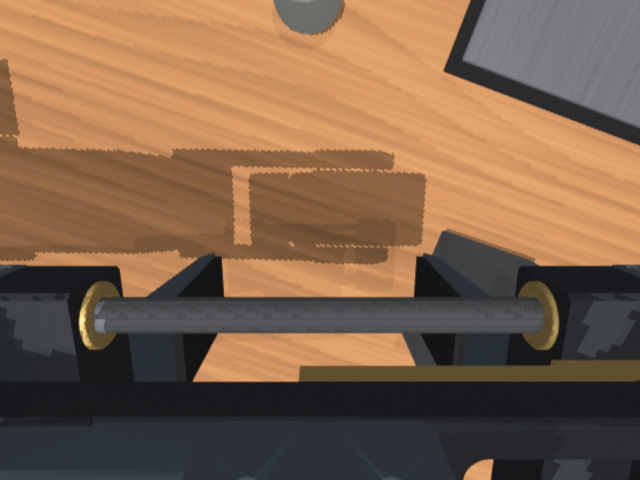

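```bash
cat > h.py <<'E'
import numpy as np, cv2
from scipy.spatial.transform import Rotation as R
from cell import env, optics
def w(c,u,v,z):
    K=c["camera_matrix"];M=R.from_rotvec(c["rotation"]).as_matrix()
    d=M@np.linalg.inv(K)@np.array([u,v,1.]);p=np.array(c["position"])
    return p+d*(z-p[2])/d[2]
def px(c,P):
    K=c["camera_matrix"];M=R.from_rotvec(c["rotation"]).as_matrix()
    q=K@(M.T@(np.array(P)-c["position"]));return q[:2]/q[2]
def T():
    s=env.get_state();return np.array(s["ee_pos"]),R.from_rotvec(s["tool_rot"]).as_matrix()
E
python3 - <<'E'
from h import *
c=optics.camera("top");im=c["color"]
h=cv2.cvtColor(im,cv2.COLOR_BGR2HSV)
cv2.imwrite("pics/topz.png",cv2.resize(im[170:320,230:450],None,fx=3.6,fy=3.6,interpolation=cv2.INTER_CUBIC))
E
```

```text
(no output)
```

View pics/topz.png

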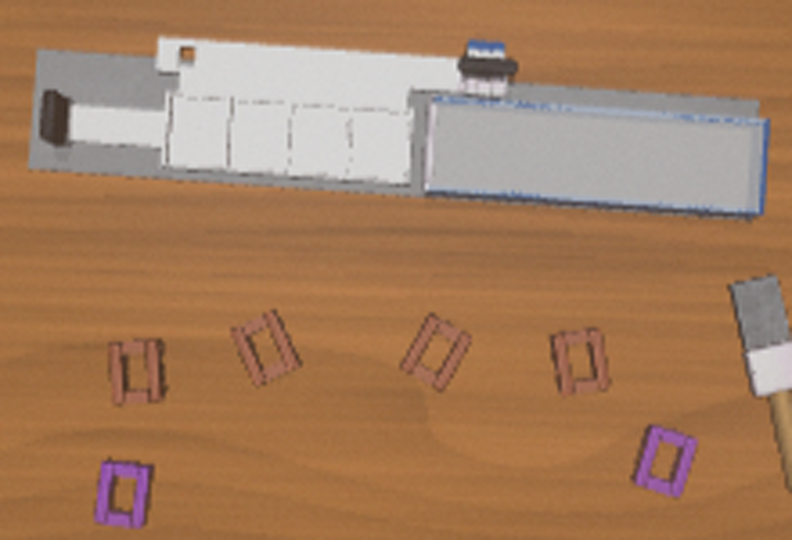

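```bash
cat >> h.py <<'E'
def packs(c,lo=30):
    im=c["color"];h=cv2.cvtColor(im,cv2.COLOR_BGR2HSV)
    m=((h[...,0]<9)|(h[...,0]>172))&(h[...,1]>80)&(h[...,2]>40)
    m=cv2.morphologyEx(m.astype(np.uint8)*255,cv2.MORPH_CLOSE,np.ones((3,3)))
    cs,_=cv2.findContours(m,cv2.RETR_EXTERNAL,cv2.CHAIN_APPROX_NONE)
    out=[]
    for k in cs:
        if cv2.contourArea(k)<lo: continue
        p=np.array([w(c,*q[0],0.03)[:2] for q in k],np.float32)
        r=cv2.minAreaRect(p*1000)
        out.append((r,cv2.minAreaRect(k)))
    return out
E
python3 - <<'E'
from h import *
c=optics.camera("top")
for r,k in packs(c): print(np.round(r[0],1),np.round(r[1],1),round(r[2],1),np.round(k[0]))
# tray pts from zoomed
for n,u,v in [("tabtop",55,118),("s_tl",170,95),("s_bl",165,166),("s_tr",412,108),("s_br",410,185),("bar",487,66)]:
    z={"tabtop":.076,"bar":.096}.get(n,.02)
    print(n,w(c,230+u/3.6,170+v/3.6,z))
E
```

```text
[ 445.4 -185. ] [43.3 38.4] 8.4 [391. 269.]
[453. 675.] [244.   71.8] 0.2 [ 96. 259.]
[452.4 785.4] [ 68.3 245.8] 89.9 [ 59. 258.]
[819.4 306.9] [ 43. 219.] 9.6 [227. 138.]
[853.2 435.8] [74.6 14.8] 2.2 [184. 126.]
[904.  231.7] [93.2 44.4] 59.4 [253. 110.]
tabtop [0.62494955 0.23851564 0.076     ]
s_tl [0.6515676  0.15365931 0.02      ]
s_bl [0.59308515 0.15593828 0.02      ]
s_tr [ 0.64618264 -0.04515891  0.02      ]
s_br [ 0.58286439 -0.0451711   0.02      ]
bar [ 0.67309666 -0.10213583  0.096     ]
```

```bash
cat >> h.py <<'E'
def plan(x,y,z,yaw):
    "yaw deg: angle of tool x in world; prints tool shift mm, rotvec deg"
    p,M=T()
    a=np.radians(yaw)
    N=np.array([[np.cos(a),np.sin(a),0],[np.sin(a),-np.cos(a),0],[0,0,-1]]).T
    N=np.column_stack([[np.cos(a),np.sin(a),0],[np.sin(a),-np.cos(a),0],[0,0,-1]])
    d=M.T@(np.array([x,y,z])-p)*1000
    r=np.degrees(R.from_matrix(M.T@N).as_rotvec())
    print("tool yaw",round(np.degrees(np.arctan2(M[1,0],M[0,0])),1),"d",np.round(d,1),"r",np.round(r,1))
E
python3 - <<'E'
from h import *
plan(.45,-.13,.25,90)
E
```

```text
tool yaw 18.8 d [ 383.9 -306.5  -36.2] r [ -0.   -0.  -71.2]
```

>>> drive_tool --pt "48 -38 -20 0 0 -9 1" --pt "96 -76 -36 0 0 -18 1" --pt "144 -115 -36 0 0 -27 1" --pt "192 -153 -36 0 0 -36 1" --pt "240 -191 -36 0 0 -45 1" --pt "288 -230 -36 0 0 -54 1" --pt "336 -268 -36 0 0 -63 1" --pt "384 -306 -36 0 0 -71 1"

```text
time: 1.25
ee_pos: [0.4511, -0.1288, 0.2501]
tool_rot: [2.219, 2.223, 0.0]
contact_force: [-0.1, -0.9, 0.2]
grip_width: 1.0
```

```bash
cat > snap.py <<'E'
import sys
from h import *
c=optics.camera("wrist"); cv2.imwrite("pics/%s.png"%sys.argv[1],c["color"])
import pickle; pickle.dump(c,open("c_%s.pkl"%sys.argv[1],"wb"))
s=env.get_state(); print(s["time"],s["ee_pos"],s["grip_width"],s["contact_force"])
print(c["position"])
for r,k in packs(c,200): print(np.round(r[0],1),np.round(r[1],1),round(r[2],1),"px",np.round(k[0]))
E
python3 snap.py w1
```

```text
1.3 [ 0.45473485 -0.12263095  0.25001046] 1.0001134878593998 [ 3.4968176   4.50101404 -0.43653152]
[ 0.45207438 -0.06098954  0.42039919]
[ 441.3 -180.7] [49.3 44. ] 11.4 px [308. 260.]
[445.7 -66.7] [38.4 48.7] 62.2 px [312. 151.]
[446.8  54. ] [55.3 30.2] 0.1 px [313.  18.]
```

View pics/w1.png

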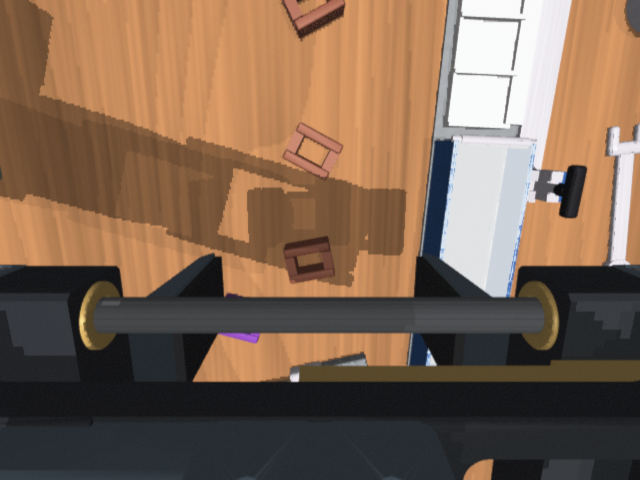

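```bash
python3 - <<'E'
from h import *
plan(.52,-.02,.25,90)
E
```

```text
tool yaw 90.6 d [102.   66.3   0.9] r [ 0.2 -0.3  0.6]
```

>>> drive_tool --pt "40 25 0 0 0 0 1" --pt "80 50 0 0 0 0 1" --pt "105 68 0 0 0 0 1" --pt "105 68 0 0 0 0 1" --pt "105 68 0 0 0 0 1"

```text
time: 1.92
ee_pos: [0.518, -0.0265, 0.2497]
tool_rot: [-2.225, -2.218, 0.002]
contact_force: [-0.4, -0.2, 0.5]
grip_width: 1.0
```

```bash
python3 snap.py w2
```

```text
1.975 [ 0.5179155  -0.02670577  0.24986675] 0.9996746038930212 [-0.12515671  0.26899783 -0.09967196]
[0.51958162 0.0413826  0.42000042]
[ 443.  -184.6] [40.6 55.5] 89.8 px [252. 349.]
[447.6 -63.1] [44.9 48.7] 62.8 px [252. 246.]
[447.1  72. ] [50.6 40.9] 26.8 px [245. 113.]
[426.7 160.4] [22.5 53.8] 89.8 px [218.  14.]
```

View pics/w2.png

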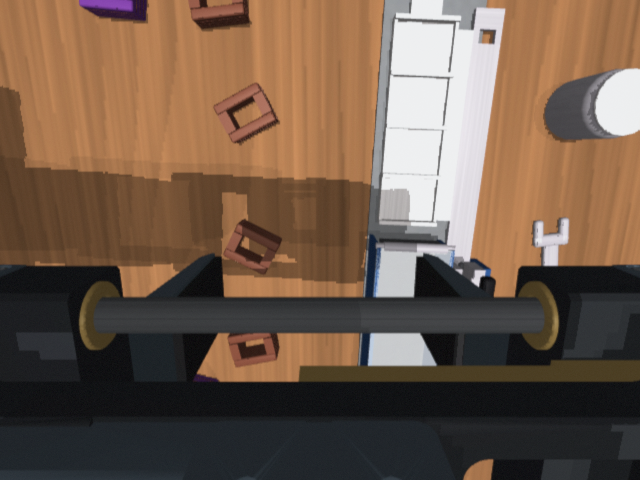

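```bash
python3 - <<'E'
from h import *
im=cv2.imread("pics/w2.png")
cv2.imwrite("pics/w2z.png",cv2.resize(im[0:260,360:520],None,fx=2.3*1,fy=2.3,interpolation=cv2.INTER_CUBIC))
cv2.imwrite("pics/w2p.png",cv2.resize(im[60:290,200:300],None,fx=2.6*1,fy=2.6,interpolation=cv2.INTER_CUBIC))
E
```

```text
(no output)
```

View pics/w2z.png

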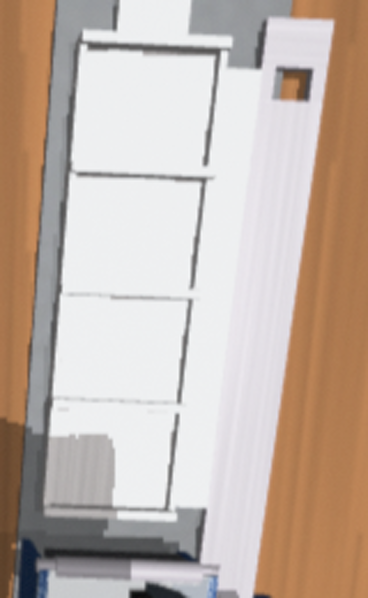

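View pics/w2p.png

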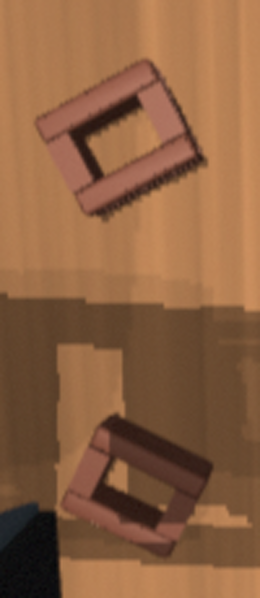

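```bash
python3 - <<'E'
from h import *
import pickle
c=pickle.load(open("c_w2.pkl","rb"))
f=lambda u,v,z:np.round(w(c,360+u/2.3,v/2.3,z)*1000,1)
for n,u,v,z in [("tl",82,42,.018),("tr",219,50,.012),("d3l",72,173,.022),("d3r",206,178,.022),("d2l",62,294,.022),("d2r",192,296,.022),("d1l",53,402,.022),("d1r",180,405,.022),("bl",46,510,.018),("br",170,510,.012),
 ("hole",293,84,.012),("tailTop_l",82,36,.022),("tailTop_r",231,41,.022)]:print(n,f(u,v,z))
print("pack tops")
g=lambda u,v:np.round(w(c,200+u/2.6,60+v/2.6,.03)*1000,1)
for n,q in [("C",[(37,123),(152,59),(198,155),(92,213)]),("B",[(112,413),(213,465),(170,557),(63,498)])]:
    P=np.array([g(*a) for a in q]);print(n,P.mean(0),P.tolist())
E
```

```text
tl [593.1 159.3  18. ]
tr [652.2 157.8  12. ]
d3l [590.3 107.9  22. ]
d3r [647.5 105.7  22. ]
d2l [588.   58.4  22. ]
d2r [645.1  57.3  22. ]
d1l [585.8  11.5  22. ]
d1r [643.3   9.9  22. ]
bl [585. -39.  18.]
br [645.1 -40.4  12. ]
hole [684.9 144.6  12. ]
tailTop_l [592.2 160.4  22. ]
tailTop_r [653.6 158.3  22. ]
pack tops
C [447.75   72.425  30.   ] [[416.9, 78.0, 30.0], [461.1, 100.4, 30.0], [477.2, 66.2, 30.0], [435.8, 45.1, 30.0]]
B [449.3 -62.7  30. ] [[439.5, -33.1, 30.0], [479.6, -54.8, 30.0], [460.6, -94.3, 30.0], [417.5, -68.6, 30.0]]
```

>>> drive_tool --pt "10 50 30 0 0 0 1" --pt "16 100 60 0 0 0 1" --pt "16 100 100 0 0 0 1" --pt "16 100 100 0 0 0 1" --pt "16 100 100 0 0 0 1"

```text
time: 2.6
ee_pos: [0.6189, -0.011, 0.1517]
tool_rot: [2.225, 2.216, 0.002]
contact_force: [-0.4, -0.4, 0.1]
grip_width: 1.001
```

```bash
python3 snap.py w3
```

```text
2.65 [ 0.61929663 -0.01075251  0.15236347] 1.001217416947728 [ 0.04282583 -0.2861923   0.78240745]
[0.62004466 0.05683075 0.32196481]
[462.1 -48.9] [22.6 49.9] 61.9 px [125. 280.]
[452.3  72.4] [60.  44.6] 26.9 px [ 91. 125.]
[435.8 151.5] [ 6.8 57. ] 89.8 px [50.  6.]
```

View pics/w3.png

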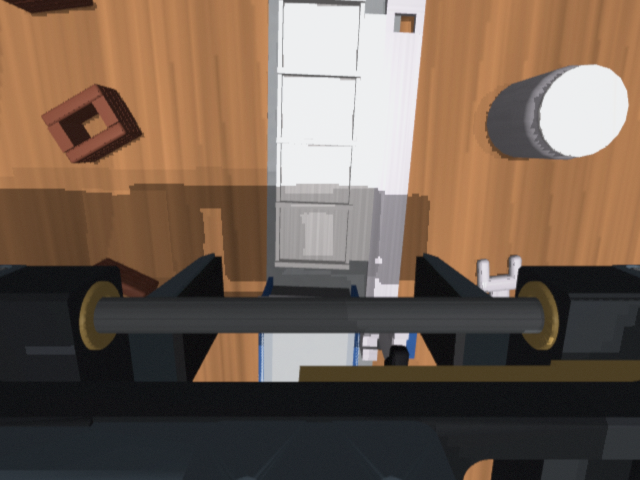

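```bash
python3 - <<'E'
from h import *
im=cv2.imread("pics/w3.png")
cv2.imwrite("pics/w3z.png",cv2.resize(im[0:145,260:430],None,fx=4,fy=4,interpolation=cv2.INTER_CUBIC))
cv2.imwrite("pics/w3y.png",cv2.resize(im[135:280,260:430],None,fx=4,fy=4,interpolation=cv2.INTER_CUBIC))
E
```

```text
(no output)
```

View pics/w3z.png

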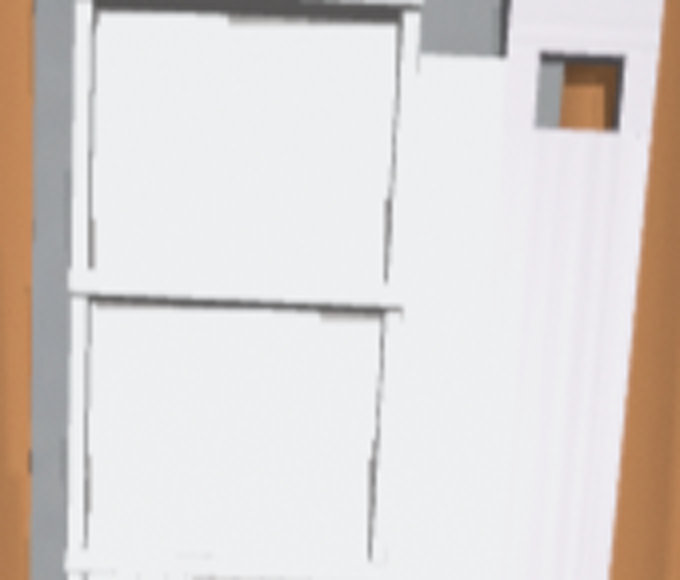

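View pics/w3y.png

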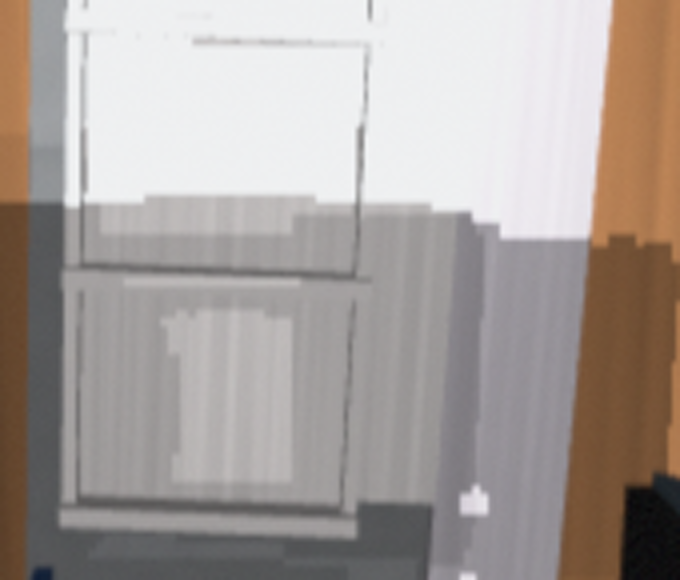

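```bash
python3 - <<'E'
from h import *
import pickle
c=pickle.load(open("c_w3.pkl","rb"))
f=lambda u,v,z:np.round(w(c,260+u/4,v/4,z)*1000,1)
g=lambda u,v,z:np.round(w(c,260+u/4,135+v/4,z)*1000,1)
print("p3 L",f(93,140,.015),"R",f(392,140,.015),"top",f(240,17,.012),"bot",f(240,277,.022))
print("p2 L",f(88,430,.015),"R",f(376,430,.015),"top",f(240,304,.012),"bot(d2 top)",f(240,556,.022))
print("p1 L",g(84,150,.015),"R",g(362,150,.015),"top",g(240,42,.012),"bot",g(220,266,.012),g(220,274,.022))
print("p0 L",g(79,390,.015),"R",g(350,390,.015),"top",g(220,284,.022),"bot",g(220,498,.012),g(220,510,.022))
print("hole",f(582,90,.012))
E
```

```text
p3 L [594.7 136.2  15. ] R [649.9 136.   15. ] top [622.  157.4  12. ] bot [621.7 111.4  22. ]
p2 L [592.4  85.4  15. ] R [647.9  85.2  15. ] top [621.8 108.4  12. ] bot(d2 top) [621.6  61.7  22. ]
p1 L [590.3  36.   15. ] R [645.9  35.8  15. ] top [621.6  56.9  12. ] bot [617.3  12.1  12. ] [617.4  11.9  22. ]
p0 L [587.8 -13.3  15. ] R [644.2 -13.5  15. ] top [617.4   9.9  22. ] bot [617.  -37.8  12. ] [617.1 -37.3  22. ]
hole [685.2 145.1  12. ]
```

```bash
python3 - <<'E'
from h import *
plan(.4478,.0724,.100,116.9)
plan(.4478,.0724,.008,116.9)
E
```

```text
tool yaw 89.8 d [  82.5 -172.    51.7] r [  0.2   0.1 -27.1]
tool yaw 89.8 d [  82.5 -172.3  143.7] r [  0.2   0.1 -27.1]
```

>>> drive_tool --pt "20 -43 0 0 0 -7 1" --pt "41 -86 10 0 0 -14 1" --pt "62 -129 30 0 0 -21 1" --pt "82 -172 50 0 0 -27 1" --pt "82 -172 80 0 0 -27 1" --pt "82 -172 110 0 0 -27 1" --pt "82 -172 110 0 0 -27 1" --pt "82 -172 110 0 0 -27 1"

```text
time: 3.65
ee_pos: [0.4484, 0.0724, 0.0418]
tool_rot: [1.644, 2.673, 0.004]
contact_force: [0.2, 0.5, -0.7]
grip_width: 0.998
```

```bash
python3 snap.py w4; python3 -c "
from h import *
plan(.4478,.0724,.008,116.9)"
```

```text
3.7 [0.44847234 0.0724554  0.04177027] 0.9989330642394182 [ 0.42821454  0.80619704 -0.51331616]
[0.41907652 0.13295673 0.21197549]
[442.1  80. ] [49.4 35.3] 26.7 px [311. 262.]
[423.7 176. ] [49.4 42.1] 6.0 px [370.  59.]
tool yaw 116.8 d [ 0.3 -0.8 33.8] r [ 0.2  0.1 -0.1]
```

View pics/w4.png

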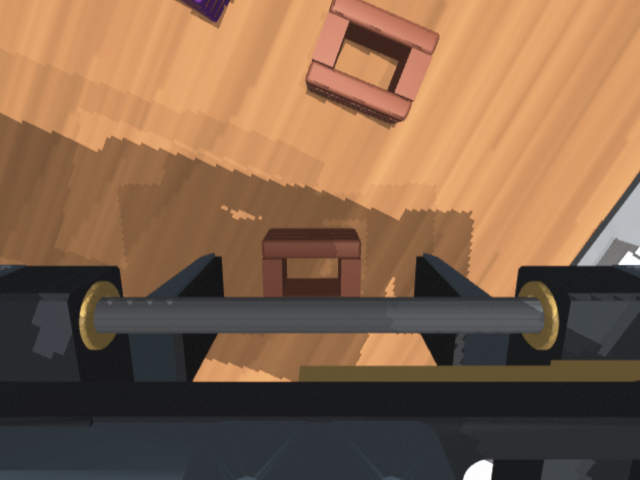

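```bash
python3 - <<'E'
from h import *
import pickle
c=pickle.load(open("c_w4.pkl","rb"))
a=np.radians(116.8);X=np.array([np.cos(a),np.sin(a)]);Y=np.array([np.sin(a),-np.cos(a)])
o=np.array([.44847,.07246])
for u,v,z in [(263,257,.03),(360,257,.03),(311,230,.0),(311,230,.03),(311,257,.03)]:
    q=w(c,u,v,z)[:2]-o;print(u,v,z,np.round([q@X*1000,q@Y*1000],1))
E
```

```text
263 257 0.03 [ 12.9 -26.3]
360 257 0.03 [12.9 22.3]
311 230 0.0 [20.1 -2.7]
311 230 0.03 [26.8 -2.2]
311 257 0.03 [12.9 -2.3]
```

>>> drive_tool --pt "0 -1 17 0 0 0 1" --pt "0 -1 34 0 0 0 1" --pt "0 -1 34 0 0 0 1" --pt "0 -1 34 0 0 0 -1" --pt "0 -1 34 0 0 0 -1" --pt "0 -1 34 0 0 0 -1" --pt "0 -1 34 0 0 0 -1" --pt "0 -1 34 0 0 0 -1" --newtons 25

```text
time: 4.7
ee_pos: [0.4459, 0.0719, 0.0061]
tool_rot: [1.645, 2.676, -0.0]
contact_force: [-0.9, 0.4, 2.4]
grip_width: 0.548
```

```bash
python3 -c "
from h import *
plan(.6201,.085,.080,87.7)"
```

```text
tool yaw 116.8 d [-67.  161.3 -73.9] r [-0.   0.  29.1]
```

>>> drive_tool --pt "0 0 -40 0 0 0 -1" --pt "0 0 -74 0 0 0 -1" --pt "-17 40 -74 0 0 8 -1" --pt "-34 81 -74 0 0 16 -1" --pt "-51 121 -74 0 0 24 -1" --pt "-67 161 -74 0 0 29 -1" --pt "-67 161 -74 0 0 29 -1" --pt "-67 161 -74 0 0 29 -1"

```text
time: 5.7
ee_pos: [0.6185, 0.0847, 0.0791]
tool_rot: [-2.261, -2.179, 0.003]
contact_force: [-0.0, -0.0, -0.4]
grip_width: 0.547
```

```bash
python3 snap.py w5; python3 -c "
from h import *
plan(.6201,.085,.020,87.7)"
```

```text
5.75 [0.61826248 0.08470374 0.07936452] 0.5480298613215213 [-0.9335078  -0.48384157 -1.50355032]
[0.62270895 0.15245117 0.24936478]
[617.3  31.5] [10.6 73.5] 87.9 px [318. 340.]
[619.2  77.9] [32.7 74.9] 87.4 px [318. 272.]
[459.2 174.6] [41.7 26. ] 76.5 px [ 24. 110.]
tool yaw 87.9 d [ 0.4  2.  59.4] r [-0.1  0.   0.2]
```

View pics/w5.png

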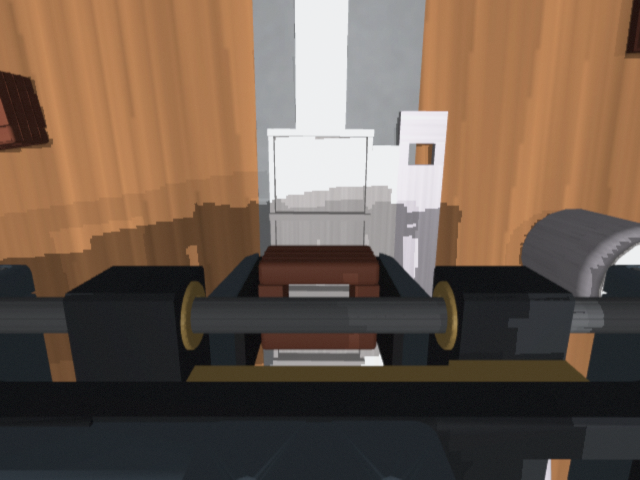

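>>> drive_tool --pt "0 2 30 0 0 0 -1" --pt "0 2 50 0 0 0 -1" --pt "0 2 59 0 0 0 -1" --pt "0 2 59 0 0 0 -1" --pt "0 2 59 0 0 0 -1"

```text
time: 6.38
ee_pos: [0.6219, 0.0848, 0.0218]
tool_rot: [2.263, 2.179, 0.001]
contact_force: [-1.9, 0.3, -0.7]
grip_width: 0.548
```

>>> drive_tool --pt "0 0 0 0 0 0 0.4" --pt "0 0 0 0 0 0 0.4" --pt "0 0 0 0 0 0 0.4" --pt "0 0 -40 0 0 0 0.6" --pt "0 0 -80 0 0 0 1" --pt "0 0 -80 0 0 0 1"

```text
time: 7.12
ee_pos: [0.6244, 0.0851, 0.1047]
tool_rot: [2.259, 2.176, 0.01]
contact_force: [0.2, 0.6, -0.1]
grip_width: 0.981
```

```bash
python3 snap.py w6; python3 -c "
from h import *
plan(.437,.10,.1,90)"
```

```text
7.175 [0.62283097 0.08489031 0.10254572] 0.9945336193261962 [-0.22229198  0.08398068 -0.37356121]
[0.6267885  0.15260075 0.27510326]
[622.6  85.8] [44.5 51.8] 87.7 px [314. 248.]
[448.4 177.5] [42.6 39.2] 89.0 px [ 30. 116.]
[807.7 211.9] [33.7 30.7] 89.8 px [614.  31.]
tool yaw 87.8 d [   8.1 -186.3    1.9] r [ 0.2 -0.  -2.2]
```

View pics/w6.png

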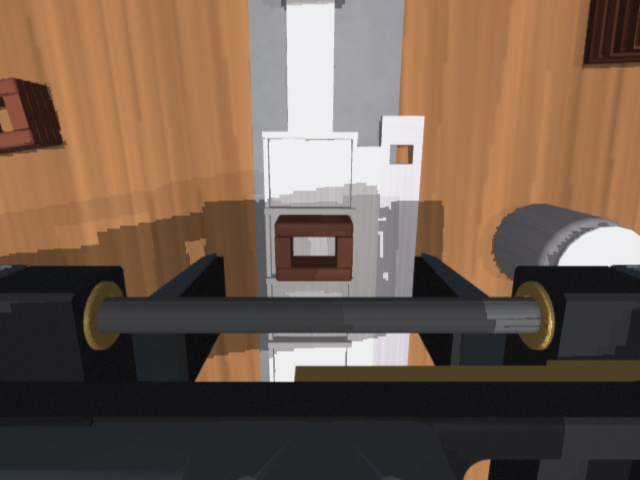

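>>> drive_tool --pt "2 -46 0 0 0 0 1" --pt "4 -93 0 0 0 0 1" --pt "6 -140 0 0 0 0 1" --pt "8 -186 0 0 0 -2 1" --pt "8 -186 0 0 0 -2 1" --pt "8 -186 0 0 0 -2 1"

```text
time: 7.92
ee_pos: [0.4367, 0.0998, 0.1005]
tool_rot: [2.224, 2.218, 0.0]
contact_force: [1.1, 0.4, 0.6]
grip_width: 0.999
```

```bash
python3 snap.py w7; python3 - <<'E'
from h import *
im=cv2.imread("pics/w7.png")
cv2.imwrite("pics/w7z.png",cv2.resize(im[60:280,220:440],None,fx=2.7,fy=2.7,interpolation=cv2.INTER_CUBIC))
E
```

```text
7.975 [0.43725093 0.09981972 0.10062004] 1.0027298931917141 [ 1.01857671 -0.55798254  0.10649451]
[0.43810991 0.16757149 0.27083864]
[619.3  98.7] [20.3 64.1] 87.7 px [591. 252.]
[423.5 177.7] [49.4 38.9] 5.9 px [295. 128.]
```

View pics/w7z.png

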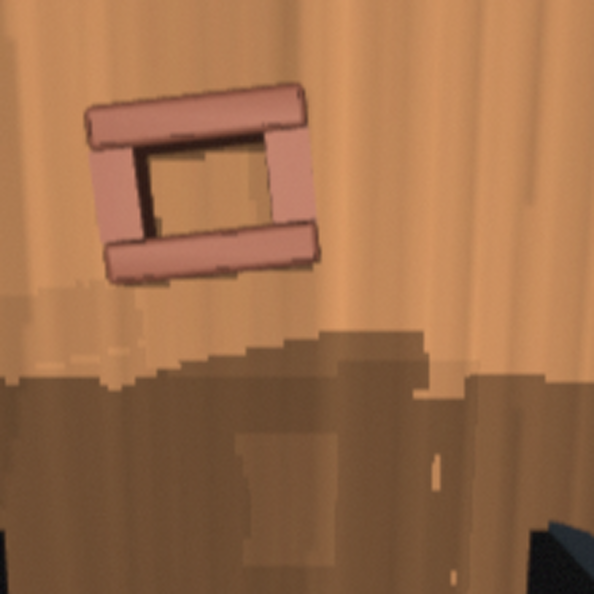

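```bash
python3 -c "
from h import *
plan(.4235,.1777,.008,95.9)"
```

```text
tool yaw 89.8 d [ 77.8 -14.   92.6] r [ 0.   0.  -6.1]
```

>>> drive_tool --pt "40 -7 0 0 0 -6 1" --pt "78 -14 0 0 0 -6 1" --pt "78 -14 40 0 0 -6 1" --pt "78 -14 75 0 0 -6 1" --pt "78 -14 92 0 0 -6 1" --pt "78 -14 92 0 0 -6 1"

```text
time: 8.72
ee_pos: [0.4226, 0.1776, 0.0074]
tool_rot: [-2.105, -2.33, 0.004]
contact_force: [0.3, 0.1, 0.6]
grip_width: 0.999
```

>>> drive_tool --pt "0 0 0 0 0 0 -1" --pt "0 0 0 0 0 0 -1" --pt "0 0 0 0 0 0 -1" --pt "0 0 0 0 0 0 -1" --pt "0 0 0 0 0 0 -1" --pt "0 0 -40 0 0 0 -1" --pt "0 0 -75 0 0 0 -1" --pt "0 0 -75 0 0 0 -1" --newtons 25

```text
time: 9.72
ee_pos: [0.4243, 0.1785, 0.0862]
tool_rot: [2.104, 2.33, 0.008]
contact_force: [0.6, -0.6, -1.0]
grip_width: 0.546
```

```bash
python3 -c "
from h import *
plan(.6207,.1350,.080,87.7)"
```

```text
tool yaw 95.8 d [-63.3 190.9   7.2] r [ 0.3 -0.1  8.1]
```

>>> drive_tool --pt "-16 48 2 0 0 2 -1" --pt "-32 96 4 0 0 4 -1" --pt "-48 144 6 0 0 6 -1" --pt "-63 191 7 0 0 8 -1" --pt "-63 191 7 0 0 8 -1" --pt "-63 191 7 0 0 8 -1" --pt "-63 191 7 0 0 8 -1"

```text
time: 10.6
ee_pos: [0.6173, 0.1348, 0.0764]
tool_rot: [-2.261, -2.179, 0.003]
contact_force: [-0.5, -0.4, -0.8]
grip_width: 0.547
```

```bash
python3 snap.py w8; python3 -c "
from h import *
plan(.6207,.1350,.020,87.7)"
```

```text
10.65 [0.61761048 0.13488193 0.076722  ] 0.5458358113478822 [ 0.13820642 -0.08786554 -0.24382602]
[0.62135735 0.20255035 0.24662808]
[616.   77.4] [21.8 71.1] 87.9 px [318. 348.]
[617.9 128.3] [30.5 72.7] 87.9 px [318. 272.]
[787.2 232.5] [10.3 66.5] 9.2 px [630.  71.]
tool yaw 87.9 d [ 0.3  3.2 56.7] r [-0.1  0.   0.2]
```

View pics/w8.png

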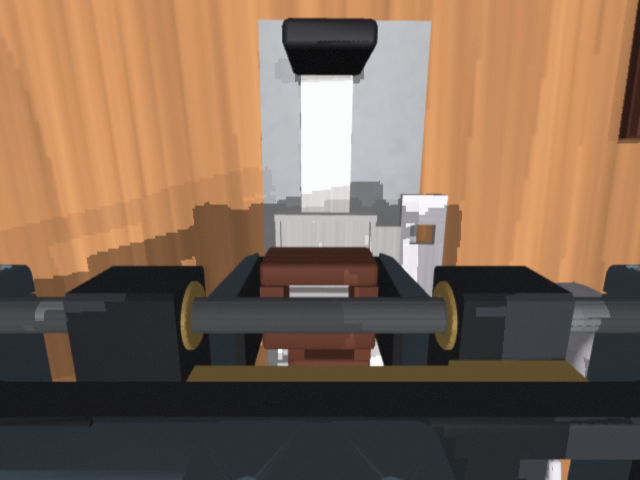

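>>> drive_tool --pt "0 2 30 0 0 0 -1" --pt "0 2 48 0 0 0 -1" --pt "0 2 56 0 0 0 -1" --pt "0 2 56 0 0 0 -1" --pt "0 2 56 0 0 0 -1"

```text
time: 11.28
ee_pos: [0.6212, 0.1346, 0.0213]
tool_rot: [2.262, 2.179, 0.001]
contact_force: [0.2, -0.1, -1.5]
grip_width: 0.547
```

>>> drive_tool --pt "0 0 0 0 0 0 0.4" --pt "0 0 0 0 0 0 0.4" --pt "0 0 0 0 0 0 0.4" --pt "0 0 -40 0 0 0 0.6" --pt "0 0 -80 0 0 0 1" --pt "0 0 -80 0 0 0 1"

```text
time: 12.02
ee_pos: [0.6234, 0.135, 0.1047]
tool_rot: [2.26, 2.176, 0.01]
contact_force: [0.6, -0.3, 0.8]
grip_width: 0.981
```

```bash
python3 snap.py w9; python3 -c "
from h import *
plan(.449,-.131,.1,90)"
```

```text
12.075 [0.62180182 0.13465641 0.10244411] 0.9916263467170962 [-0.09996422  0.10566449  0.16616528]
[0.6258063  0.20240515 0.27507993]
[621.9  67.9] [11.8 51.4] 87.6 px [318. 340.]
[622.6 129.2] [54.9 53.3] 87.7 px [315. 257.]
[809.5 239.3] [79.  39.8] 89.9 px [608.  70.]
tool yaw 87.8 d [-272.  -162.7    1.7] r [ 0.2 -0.  -2.2]
```

View pics/w9.png

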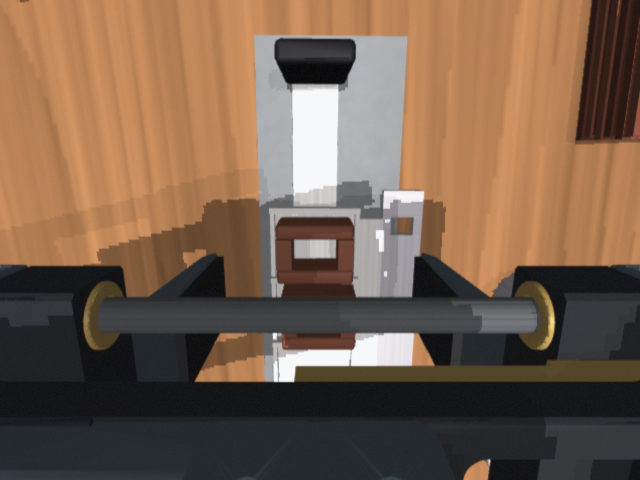

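Pack sits in pocket 3 (px 315,250). Next: pack B near (449,-63).

>>> drive_tool --pt "-45 -27 0 0 0 0 1" --pt "-90 -54 0 0 0 0 1" --pt "-136 -81 0 0 0 0 1" --pt "-181 -108 0 0 0 0 1" --pt "-227 -136 0 0 0 0 1" --pt "-272 -163 0 0 0 -2 1" --pt "-272 -163 0 0 0 -2 1" --pt "-272 -163 0 0 0 -2 1"

```text
time: 13.08
ee_pos: [0.4476, -0.1309, 0.1003]
tool_rot: [-2.225, -2.216, 0.0]
contact_force: [0.5, 0.1, 0.1]
grip_width: 1.0
```

```bash
python3 snap.py w10; python3 - <<'E'
from h import *
im=cv2.imread("pics/w10.png")
cv2.imwrite("pics/w10z.png",cv2.resize(im[0:300,160:480],None,fx=2,fy=2,interpolation=cv2.INTER_CUBIC))
E
```

```text
13.125 [ 0.4480552  -0.13048812  0.10038093] 0.9990737091238269 [-0.69413628 -0.27604741  0.81464307]
[ 0.44928603 -0.06325259  0.27059502]
[ 443.4 -198. ] [16.3 51. ] 89.8 px [312. 344.]
[ 440.2 -156.9] [10.8 45.5] 89.8 px [306. 288.]
[445.9 -66.7] [38.7 49.1] 62.3 px [314. 151.]
```

View pics/w10z.png

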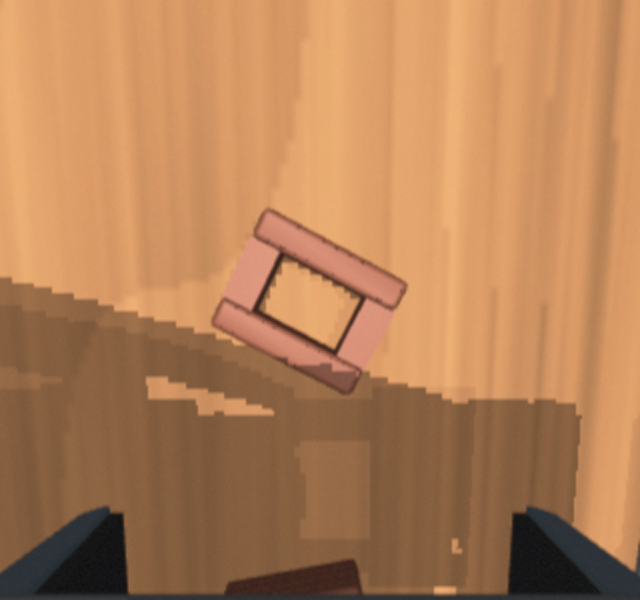

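```bash
python3 -c "
from h import *
plan(.4459,-.0667,.008,62.3)"
```

```text
tool yaw 89.9 d [63.7 -2.2 92.4] r [-0.  -0.  27.6]
```

>>> drive_tool --pt "30 -1 0 0 0 9 1" --pt "64 -2 0 0 0 18 1" --pt "64 -2 20 0 0 28 1" --pt "64 -2 60 0 0 28 1" --pt "64 -2 92 0 0 28 1" --pt "64 -2 92 0 0 28 1"

```text
time: 13.88
ee_pos: [0.4446, -0.0657, 0.007]
tool_rot: [-2.69, -1.615, 0.007]
contact_force: [0.7, 0.6, 0.9]
grip_width: 0.998
```

>>> drive_tool --pt "0 0 0 0 0 0 -1" --pt "0 0 0 0 0 0 -1" --pt "0 0 0 0 0 0 -1" --pt "0 0 0 0 0 0 -1" --pt "0 0 0 0 0 0 -1" --pt "0 0 -40 0 0 0 -1" --pt "0 0 -75 0 0 0 -1" --pt "0 0 -75 0 0 0 -1" --newtons 25

```text
time: 14.88
ee_pos: [0.4479, -0.0675, 0.0861]
tool_rot: [2.692, 1.612, 0.007]
contact_force: [-0.7, -0.2, -0.6]
grip_width: 0.546
```

```bash
python3 -c "
from h import *
plan(.617,.0353,.080,87.7)"
```

```text
tool yaw 61.8 d [170.5 100.5   7. ] r [  0.3  -0.  -25.9]
```

>>> drive_tool --pt "43 25 2 0 0 -7 -1" --pt "85 50 4 0 0 -14 -1" --pt "128 75 6 0 0 -21 -1" --pt "171 101 7 0 0 -26 -1" --pt "171 101 7 0 0 -26 -1" --pt "171 101 7 0 0 -26 -1" --pt "171 101 7 0 0 -26 -1"

```text
time: 15.75
ee_pos: [0.6142, 0.0352, 0.0763]
tool_rot: [-2.263, -2.177, 0.003]
contact_force: [0.4, -0.2, -0.5]
grip_width: 0.543
```

```bash
python3 snap.py w11; python3 -c "
from h import *
plan(.617,.0353,.020,87.7)"
```

```text
15.8 [0.61453582 0.03521229 0.07671331] 0.547377618922979 [-0.45025769  0.28228003 -0.24603858]
[0.61839873 0.10296081 0.24661966]
[613.  -16.5] [10.4 71.2] 87.8 px [318. 340.]
[614.8  28.8] [30.5 72.5] 87.8 px [318. 272.]
[623.   85.8] [40.9 52.2] 87.7 px [329. 175.]
[622.3 135.3] [42.1 52.5] 87.7 px [325.  82.]
tool yaw 87.8 d [ 0.2  2.5 56.7] r [-0.1  0.   0.1]
```

View pics/w11.png

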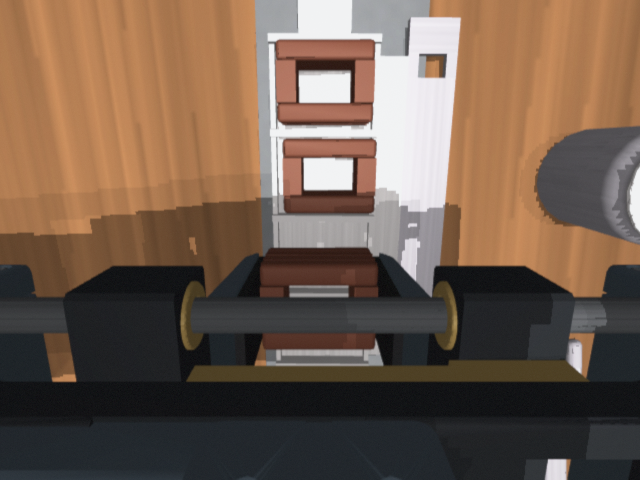

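>>> drive_tool --pt "0 1 30 0 0 0 -1" --pt "0 1 48 0 0 0 -1" --pt "0 1 56 0 0 0 -1" --pt "0 1 56 0 0 0 -1" --pt "0 1 56 0 0 0 -1"

```text
time: 16.42
ee_pos: [0.617, 0.0356, 0.0215]
tool_rot: [2.263, 2.178, 0.001]
contact_force: [-0.7, 0.3, -1.0]
grip_width: 0.553
```

>>> drive_tool --pt "0 0 0 0 0 0 0.4" --pt "0 0 0 0 0 0 0.4" --pt "0 0 0 0 0 0 0.4" --pt "0 0 -40 0 0 0 0.6" --pt "0 0 -80 0 0 0 1" --pt "0 0 -80 0 0 0 1"

```text
time: 17.18
ee_pos: [0.6192, 0.036, 0.1045]
tool_rot: [2.259, 2.176, 0.009]
contact_force: [0.7, 0.4, -0.2]
grip_width: 0.98
```

```bash
python3 snap.py w12; python3 -c "
from h import *
plan(.447,-.245,.1,90)"
```

```text
17.225 [0.61756641 0.03594431 0.10237185] 0.9941943108052159 [-0.28599518 -0.07377472 -0.75984939]
[0.62161182 0.10367035 0.27486935]
[617.8  35.1] [45.3 51.9] 87.7 px [314. 250.]
[622.8  86. ] [41.1 51.8] 87.7 px [318. 174.]
[622.1 135.1] [41.3 52. ] 87.9 px [314.  92.]
tool yaw 87.8 d [-287.2 -159.9    1.8] r [ 0.2 -0.  -2.2]
```

View pics/w12.png

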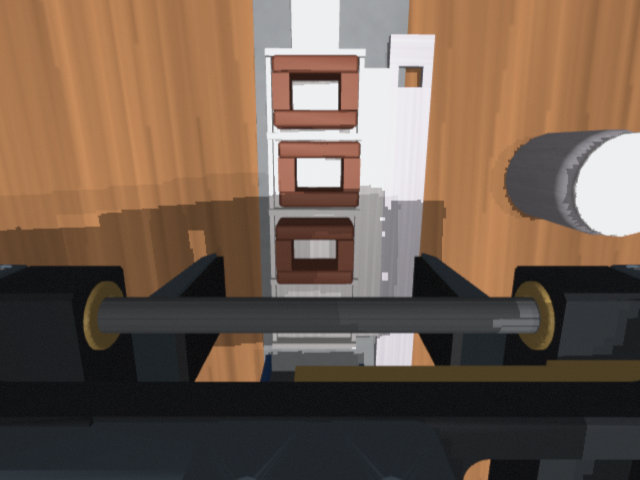

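>>> drive_tool --pt "-20 -50 0 0 0 0 1" --pt "-50 -100 0 0 0 0 1" --pt "-90 -140 0 0 0 0 1" --pt "-140 -160 0 0 0 0 1" --pt "-195 -160 0 0 0 0 1" --pt "-245 -160 0 0 0 -2 1" --pt "-287 -160 0 0 0 -2 1" --pt "-287 -160 0 0 0 -2 1"

```text
time: 18.23
ee_pos: [0.4452, -0.2468, 0.0996]
tool_rot: [-2.228, -2.213, 0.001]
contact_force: [-0.7, 0.4, -0.2]
grip_width: 1.003
```

>>> drive_tool --pt "0 0 0 0 0 0 1" --pt "0 0 0 0 0 0 1"

```text
time: 18.48
ee_pos: [0.4457, -0.2435, 0.1005]
tool_rot: [-2.222, -2.219, 0.0]
contact_force: [-0.0, -0.8, -0.0]
grip_width: 0.999
```

```bash
python3 snap.py w13; python3 - <<'E'
from h import *
im=cv2.imread("pics/w13.png")
cv2.imwrite("pics/w13z.png",cv2.resize(im[0:300,160:480],None,fx=2,fy=2,interpolation=cv2.INTER_CUBIC))
E
```

```text
18.525 [ 0.44586348 -0.24359284  0.10068434] 0.999584974939171 [ 0.65915504  0.88813392 -0.93113558]
[ 0.44721135 -0.17592033  0.27082053]
[ 441.7 -184.4] [49.4 38.7] 11.0 px [311. 159.]
```

View pics/w13z.png

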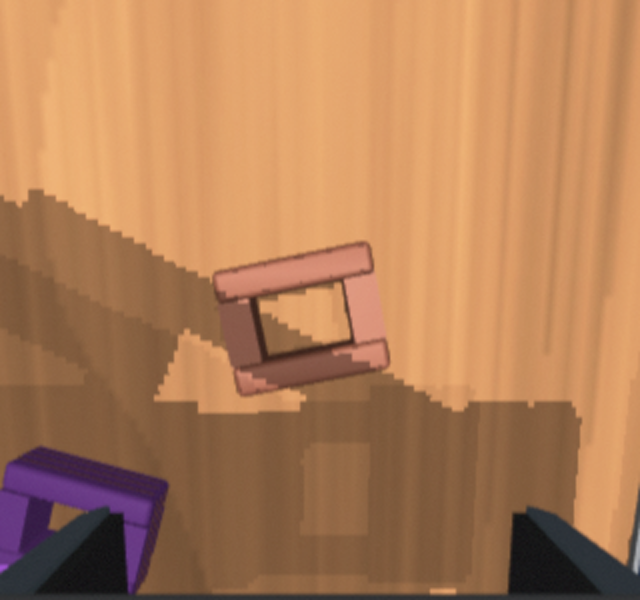

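```bash
python3 -c "
from h import *
plan(.4417,-.1844,.008,101)"
```

```text
tool yaw 89.9 d [59.1 -4.2 92.7] r [ -0.   -0.  -11.1]
```

>>> drive_tool --pt "30 -2 0 0 0 -6 1" --pt "59 -4 0 0 0 -11 1" --pt "59 -4 20 0 0 -11 1" --pt "59 -4 60 0 0 -11 1" --pt "59 -4 92 0 0 -11 1" --pt "59 -4 92 0 0 -11 1"

```text
time: 19.27
ee_pos: [0.4405, -0.1843, 0.0074]
tool_rot: [-1.997, -2.419, 0.002]
contact_force: [0.5, 0.3, -0.1]
grip_width: 0.996
```

>>> drive_tool --pt "0 0 0 0 0 0 -1" --pt "0 0 0 0 0 0 -1" --pt "0 0 0 0 0 0 -1" --pt "0 0 0 0 0 0 -1" --pt "0 0 0 0 0 0 -1" --pt "0 0 -40 0 0 0 -1" --pt "0 0 -75 0 0 0 -1" --pt "0 0 -75 0 0 0 -1" --newtons 25

```text
time: 20.27
ee_pos: [0.444, -0.1867, 0.0862]
tool_rot: [1.998, 2.417, 0.003]
contact_force: [0.0, -0.6, -1.7]
grip_width: 0.545
```

```bash
python3 -c "
from h import *
plan(.615,-.0143,.10,87.7)"
```

```text
tool yaw 100.8 d [137.1 200.4 -13.3] r [ 0.3  0.2 13.1]
```

>>> drive_tool --pt "50 20 -13 0 0 4 -1" --pt "95 55 -13 0 0 8 -1" --pt "130 95 -13 0 0 12 -1" --pt "137 145 -13 0 0 13 -1" --pt "137 200 -13 0 0 13 -1" --pt "137 200 -13 0 0 13 -1" --pt "137 200 -13 0 0 13 -1" --pt "137 200 -13 0 0 13 -1"

```text
time: 21.28
ee_pos: [0.6113, -0.0141, 0.0963]
tool_rot: [-2.263, -2.177, 0.003]
contact_force: [-0.0, 0.7, -1.4]
grip_width: 0.545
```

```bash
python3 snap.py w14; python3 -c "
from h import *
plan(.615,-.0143,.020,87.7)"
```

```text
21.325 [ 0.61152865 -0.01405317  0.09666892] 0.5470094991575472 [-0.09575973  0.16028768 -0.97261353]
[0.61539912 0.05364261 0.26655797]
[609.6 -75.2] [ 8.3 77.6] 87.9 px [318. 338.]
[611.5 -25.9] [35.9 79.3] 87.8 px [318. 270.]
[617.9  34.9] [40.4 52.2] 87.8 px [325. 176.]
[623.1  87.4] [41.7 51.7] 87.8 px [330.  85.]
[622.  121.9] [20.9 51.5] 87.7 px [327.  20.]
tool yaw 87.8 d [-0.1  3.6 76.7] r [-0.1  0.   0.1]
```

View pics/w14.png

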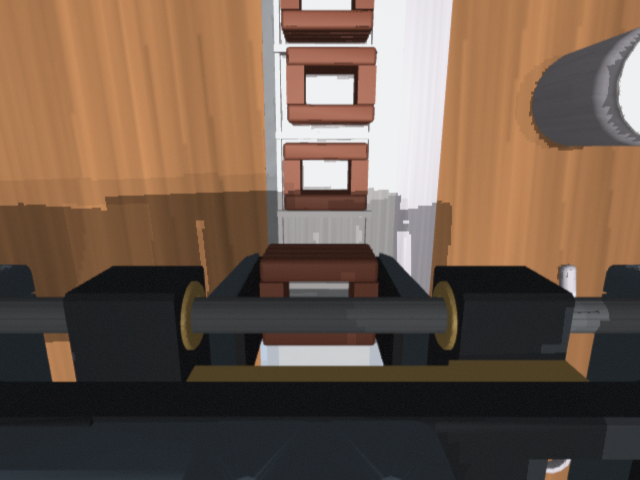

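>>> drive_tool --pt "0 2 30 0 0 0 -1" --pt "0 2 55 0 0 0 -1" --pt "0 2 70 0 0 0 -1" --pt "0 2 76 0 0 0 -1" --pt "0 2 76 0 0 0 -1" --pt "0 2 76 0 0 0 -1"

```text
time: 22.08
ee_pos: [0.6154, -0.0139, 0.0217]
tool_rot: [2.262, 2.178, 0.002]
contact_force: [0.6, -0.1, -1.4]
grip_width: 0.547
```

>>> drive_tool --pt "0 0 0 0 0 0 0.4" --pt "0 0 0 0 0 0 0.4" --pt "0 0 0 0 0 0 0.4" --pt "0 0 -40 0 0 0 0.6" --pt "0 0 -80 0 0 0 1" --pt "0 0 -100 0 0 0 1" --pt "0 0 -100 0 0 0 1" --pt "0 0 -100 0 0 0 1"

```text
time: 23.08
ee_pos: [0.6141, -0.0137, 0.1198]
tool_rot: [-2.262, -2.178, 0.002]
contact_force: [0.3, -0.2, -0.9]
grip_width: 1.0
```

```bash
python3 snap.py w15; python3 -c "
from h import *
plan(.673,-.18,.18,90)"
```

```text
23.125 [ 0.6139076  -0.01372183  0.11943926] 0.9996130972379408 [ 0.42233946 -0.78643733 -1.08004619]
[0.61815016 0.05394734 0.29008243]
[616.4 -13.2] [43.2 51.3] 87.8 px [321. 242.]
[617.8  34.9] [40.3 51.9] 87.8 px [320. 174.]
[622.9  87.1] [41.4 51.6] 87.8 px [325.  92.]
[622.  126.2] [28.7 51.5] 87.8 px [322.  26.]
tool yaw 87.8 d [-163.9   65.2  -60.7] r [-0.2  0.  -2.2]
```

View pics/w15.png

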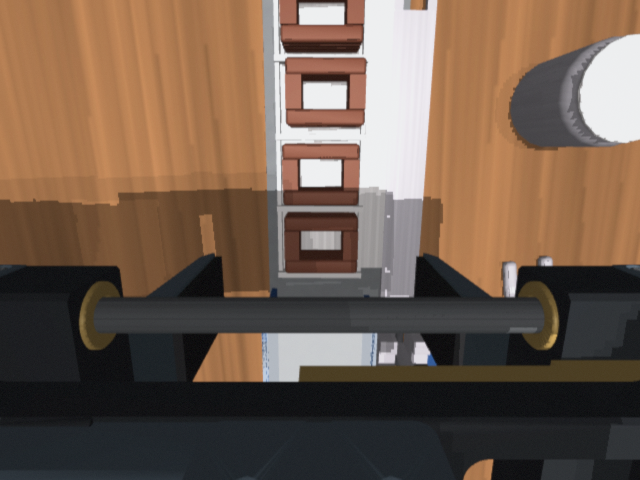

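>>> drive_tool --pt "-20 10 -40 0 0 0 1" --pt "-60 30 -61 0 0 0 1" --pt "-115 50 -61 0 0 0 1" --pt "-154 65 -61 0 0 0 1" --pt "-154 65 -61 0 0 0 1" --pt "-154 65 -61 0 0 0 1"

```text
time: 23.88
ee_pos: [0.6733, -0.1695, 0.1804]
tool_rot: [-2.261, -2.177, 0.002]
contact_force: [-0.0, -0.5, -0.6]
grip_width: 1.003
```

```bash
python3 snap.py w16; python3 - <<'E'
from h import *
im=cv2.imread("pics/w16.png")
cv2.imwrite("pics/w16z.png",cv2.resize(im[60:280,200:420],None,fx=2.7,fy=2.7,interpolation=cv2.INTER_CUBIC))
E
```

```text
23.925 [ 0.67342744 -0.16904217  0.1809044 ] 0.9979337492227434 [-0.27572616  0.60925446  0.76216155]
[ 0.67753348 -0.10207076  0.3508066 ]
[615.3 -13.1] [42.  54.4] 87.7 px [234.  30.]
```

View pics/w16z.png

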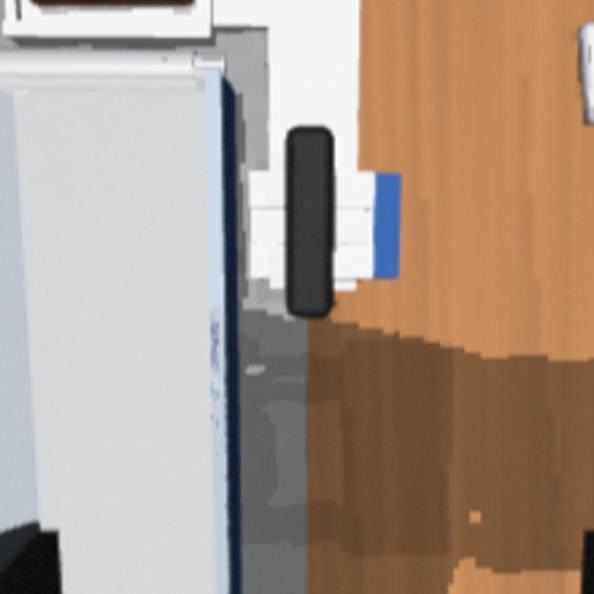

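```bash
python3 - <<'E'
from h import *
import pickle
c=pickle.load(open("c_w16.pkl","rb"))
for u,v in [(310,222),(311,126),(309,318)]: print(np.round(w(c,200+u/2.7,60+v/2.7,.096),4))
q=w(c,200+310/2.7,60+222/2.7,.096)
plan(q[0],q[1],.074,87.7)
E
```

```text
[ 0.6743 -0.0995  0.096 ]
[ 0.6754 -0.0775  0.096 ]
[ 0.6731 -0.1224  0.096 ]
tool yaw 87.9 d [ 69.5  -1.5 107. ] r [-0.1 -0.1  0.2]
```

>>> drive_tool --pt "35 -1 0 0 0 0 1" --pt "69 -1 30 0 0 0 0.3" --pt "69 -1 65 0 0 0 0.3" --pt "69 -1 95 0 0 0 0.0" --pt "69 -1 107 0 0 0 0.0" --pt "69 -1 107 0 0 0 0.0" --pt "69 -1 107 0 0 0 0.0"

```text
time: 24.8
ee_pos: [0.6766, -0.101, 0.0765]
tool_rot: [2.261, 2.178, 0.003]
contact_force: [-0.2, 0.4, 0.1]
grip_width: 0.494
```

```bash
python3 snap.py w17; python3 -c "
from h import *
plan(.6743,-.0995,.074,87.7)"
```

```text
24.85 [ 0.67659196 -0.10118128  0.07661574] 0.5025714723279098 [-0.20893112  0.30918266 -0.07924611]
[ 0.67981347 -0.03331046  0.24678072]
[615.3 -11.2] [40.8 57.3] 87.8 px [197. 108.]
[616.6  27.2] [28.3 57.3] 87.9 px [190.  30.]
tool yaw 87.8 d [ 1.6 -2.4  2.6] r [0.2 0.  0.1]
```

View pics/w17.png

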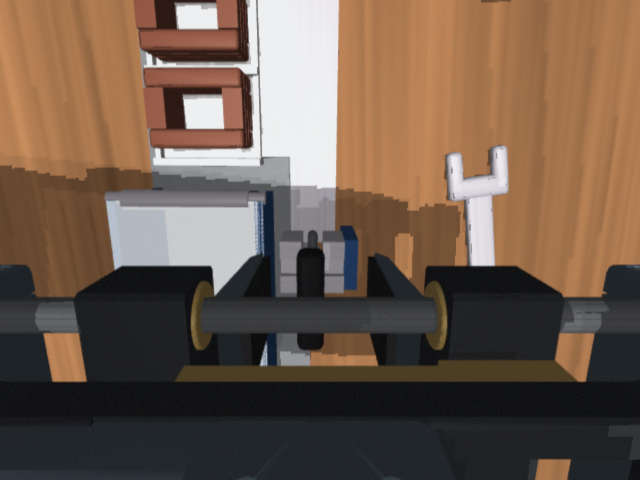

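>>> drive_tool --pt "2 -2 2 0 0 0 0.0" --pt "2 -2 2 0 0 0 -1" --pt "2 -2 2 0 0 0 -1" --pt "2 -2 2 0 0 0 -1" --pt "2 -2 2 0 0 0 -1" --pt "2 -2 2 0 0 0 -1" --newtons 45

```text
time: 25.6
ee_pos: [0.6732, -0.0991, 0.073]
tool_rot: [-2.262, -2.179, 0.001]
contact_force: [-1.9, -0.0, 2.0]
grip_width: 0.129
```

>>> drive_tool --pt "0 0 -8 0 0 0 -1" --pt "0 0 -16 0 0 0 -1" --pt "0 0 -24 0 0 0 -1" --pt "0 0 -29 0 0 0 -1" --pt "0 0 -29 0 0 0 -1" --pt "0 0 -29 0 0 0 -1"

```text
time: 26.35
ee_pos: [0.6731, -0.0991, 0.1014]
tool_rot: [-2.262, -2.178, 0.002]
contact_force: [-1.6, -1.1, -7.8]
grip_width: 0.128
```

>>> drive_tool --pt "0 0 -1 0 0 -9 -1" --pt "0 0 -1 0 0 -18 -1" --pt "0 0 -1 0 0 -27 -1" --pt "0 0 -1 0 0 -36 -1" --pt "0 0 -1 0 0 -45 -1" --pt "0 0 -1 0 0 -54 -1" --pt "0 0 -1 0 0 -63 -1" --pt "0 0 -1 0 0 -72 -1"

```text
time: 27.35
ee_pos: [0.6716, -0.0999, 0.1018]
tool_rot: [-0.541, -3.09, 0.003]
contact_force: [-4.0, -3.2, -8.3]
grip_width: 0.132
```

```bash
python3 snap.py w18; python3 -c "
from h import *
plan(.6743,-.0995,.10,177.7);print(env.get_state()['joints'],env.get_state()['wrist_torque'])"
```

```text
27.4 [ 0.67159846 -0.09992537  0.10182725] 0.1292267595569701 [-5.46764673 -2.87970704 -8.82914157]
[ 0.61136519 -0.07573652  0.27243691]
[619.2  43.6] [156.8  54.1] 86.7 px [518.  88.]
tool yaw 160.4 d [-2.4  1.3  1.8] r [ -0.1  -0.3 -17.3]
[-0.16357387  0.56259639  1.45636667 -0.00239031  1.12754494 -1.39077958] [-0.40131106  0.6423049   0.021151  ]
```

>>> drive_tool --pt "1 -1 0 0 0 -9 -1" --pt "1.5 -1.6 0 0 0 -17.5 -1" --pt "1.5 -1.6 0 0 0 -17.5 -1" --pt "1.5 -1.6 0 0 0 -17.5 -1"

```text
time: 27.9
ee_pos: [0.6712, -0.1004, 0.1026]
tool_rot: [-0.076, -3.139, 0.001]
contact_force: [-3.4, -2.3, -9.5]
grip_width: 0.128
```

```bash
python3 snap.py w19; python3 -c "
from h import *
plan(.6743,-.0995,.10,177.7);print(env.get_state()['joints'],env.get_state()['wrist_torque'])"
```

```text
27.95 [ 0.67123272 -0.10043703  0.10260031] 0.12665537953634812 [-1.9799369  -3.16631702 -8.08526502]
[ 0.60645735 -0.09570021  0.27296133]
[618.9  37.1] [146.5  53.4] 86.2 px [527. 155.]
tool yaw 177.2 d [-3.   1.1  2.6] r [-0.  -0.1 -0.5]
[-1.65008884e-01  5.59692762e-01  1.45964563e+00 -1.04204934e-03
  1.12347947e+00 -1.68729593e+00] [-0.43373588  0.39900898  0.00639245]
```

View pics/w19.png

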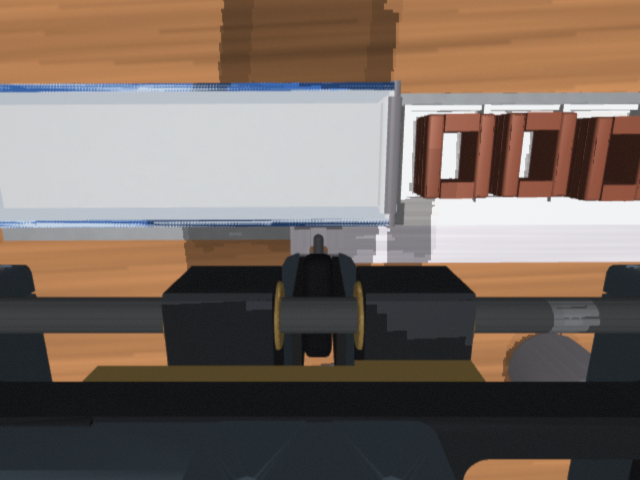

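>>> drive_tool --pt "0 0 4 0 0 0 -1" --pt "0 0 8 0 0 0 -1" --pt "0 0 11 0 0 0 -1" --pt "0 0 11 0 0 0 -1" --pt "0 0 11 0 0 0 -1"

```text
time: 28.58
ee_pos: [0.6713, -0.1004, 0.092]
tool_rot: [-0.073, -3.14, 0.001]
contact_force: [-3.7, -3.2, -6.3]
grip_width: 0.128
```

>>> drive_tool --pt "0 0 1.5 0 0 0 -1" --pt "0 0 3 0 0 0 -1" --pt "0 0 3 0 0 0 -1"

```text
time: 28.95
ee_pos: [0.6715, -0.1004, 0.0917]
tool_rot: [0.073, 3.14, -0.001]
contact_force: [-6.5, -2.9, 5.1]
grip_width: 0.128
```

>>> drive_tool --pt "0 0 2 0 0 0 -0.2" --pt "0 0 2 0 0 0 -0.1" --pt "0 0 2 0 0 0 0.0" --pt "0 0 -30 0 0 0 0.0" --pt "0 0 -70 0 0 0 0.3" --pt "0 0 -100 0 0 0 1" --pt "0 0 -100 0 0 0 1" --pt "0 0 -100 0 0 0 1"

```text
time: 29.95
ee_pos: [0.6713, -0.0998, 0.1877]
tool_rot: [-0.073, -3.139, -0.001]
contact_force: [0.2, -0.4, -0.2]
grip_width: 0.901
```

```bash
python3 snap.py w20
```

```text
30.0 [ 0.67099598 -0.09974049  0.18716937] 0.953686120245426 [-0.09226536 -0.24587006 -1.0118027 ]
[ 0.6065318  -0.09533265  0.35815305]
[620.6  63.9] [196.9  53.4] 87.7 px [510. 154.]
```

View pics/w20.png

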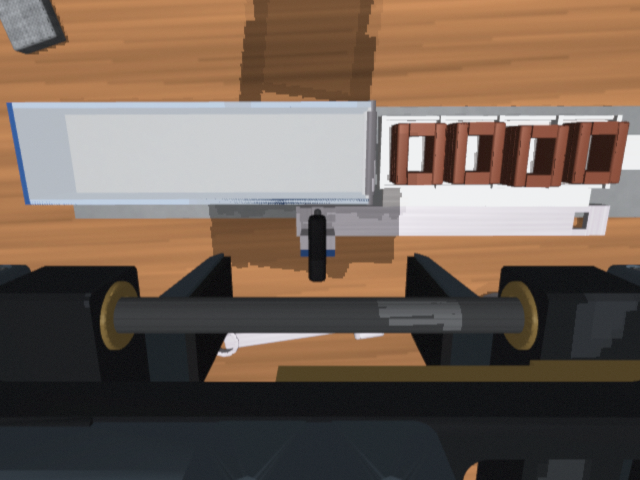

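```bash
python3 - <<'E'
from h import *
import pickle
c=pickle.load(open("c_w20.pkl","rb"))
im=c["color"]; cv2.imwrite("pics/w20z.png",cv2.resize(im[180:300,260:380],None,fx=5,fy=5,interpolation=cv2.INTER_CUBIC))
for z in (.096,.115): print(z,[np.round(w(c,317,v,z),4) for v in (212,246,281)])
s=optics.camera("scene");cv2.imwrite("pics/s1.png",cv2.resize(s["color"][190:330,190:440],None,fx=3,fy=3,interpolation=cv2.INTER_CUBIC))
E
```

```text
0.096 [array([ 0.6509, -0.0985,  0.096 ]), array([ 0.6755, -0.0996,  0.096 ]), array([ 0.702 , -0.1009,  0.096 ])]
0.115 [array([ 0.6477, -0.0982,  0.115 ]), array([ 0.6705, -0.0993,  0.115 ]), array([ 0.6951, -0.1005,  0.115 ])]
```

View pics/w20z.png

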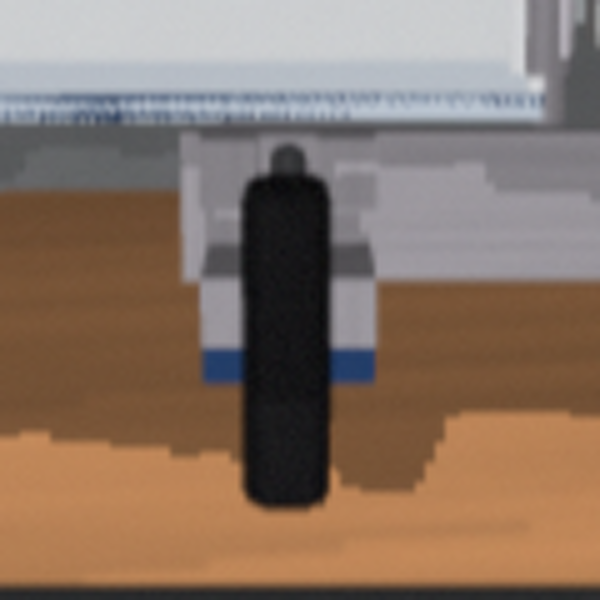

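View pics/s1.png

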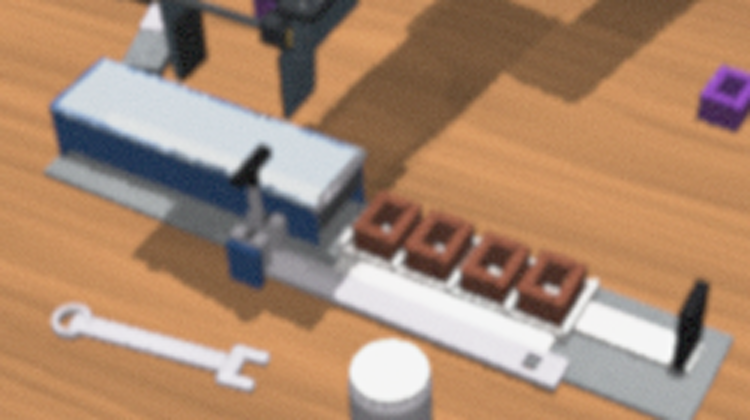

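```bash
python3 -c "
from h import *
plan(.6282,.288,.15,87.7)"
```

```text
tool yaw 177.3 d [ 60.6 385.4  37.4] r [-0.1 -0.2 89.6]
```

>>> drive_tool --pt "8 48 0 0 0 10 1" --pt "16 96 0 0 0 20 0" --pt "24 144 0 0 0 30 -1" --pt "32 192 10 0 0 40 -1" --pt "40 240 20 0 0 50 -1" --pt "48 288 30 0 0 60 -1" --pt "56 336 37 0 0 70 -1" --pt "61 385 37 0 0 80 -1"

```text
time: 31.05
ee_pos: [0.6273, 0.2885, 0.1495]
tool_rot: [-2.08, -2.352, 0.006]
contact_force: [1.0, -0.3, -0.8]
grip_width: 0.266
```

>>> drive_tool --pt "0 0 0 0 0 10 -1" --pt "0 0 0 0 0 10 -1" --pt "0 0 0 0 0 10 -1"

```text
time: 31.42
ee_pos: [0.6285, 0.2867, 0.1511]
tool_rot: [-2.27, -2.171, 0.002]
contact_force: [0.1, 0.6, 0.4]
grip_width: 0.002
```

```bash
python3 snap.py w21; python3 -c "
from h import *
plan(.6282,.288,.035,87.7)
c=optics.camera('scene');cv2.imwrite('pics/s2.png',cv2.resize(c['color'][190:380,190:490],None,fx=2.6,fy=2.6,interpolation=cv2.INTER_CUBIC))"
```

```text
31.475 [0.62861501 0.28660103 0.15138635] 0.005055405002181618 [ 0.47556704 -0.03266465 -0.856795  ]
[0.63288579 0.35450904 0.32137582]
[873.5 290.3] [11.8 81.3] 8.8 px [632. 212.]
[822.  333.7] [218.   66.2] 87.4 px [581. 148.]
tool yaw 87.4 d [  1.4  -0.4 116.4] r [-0.   0.  -0.3]
```

View pics/s2.png

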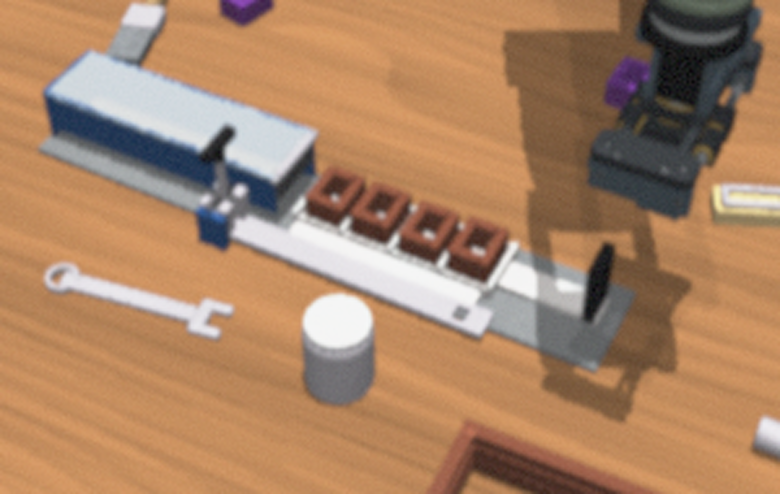

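View pics/w21.png

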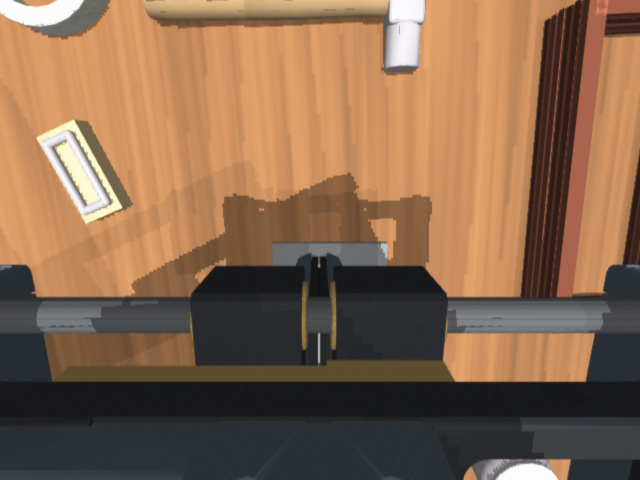

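```bash
python3 - <<'E'
from h import *
import pickle
for f,pts in [("w9",[(315,40),(315,60),(276,45),(354,45)]),("w8",[(330,20),(330,47)])]:
    c=pickle.load(open("c_%s.pkl"%f,"rb"))
    for p in pts: print(f,p,np.round(w(c,*p,.076),4))
E
```

```text
w9 (315, 40) [0.6273 0.252  0.076 ]
w9 (315, 60) [0.627  0.2432 0.076 ]
w9 (276, 45) [0.6085 0.2505 0.076 ]
w9 (354, 45) [0.646  0.2491 0.076 ]
w8 (330, 20) [0.6274 0.2519 0.076 ]
w8 (330, 47) [0.6271 0.2419 0.076 ]
```

>>> drive_tool --pt "1 0 40 0 0 0 -1" --pt "1 0 80 0 0 0 -1" --pt "1 0 115 0 0 0 -1" --pt "1 0 115 0 0 0 -1" --pt "-8 0 115 0 0 0 -1" --pt "-14 0 115 0 0 0 -1" --pt "-20 0 115 0 0 0 -1" --pt "-24 0 115 0 0 0 -1" --newtons 40

```text
time: 32.52
ee_pos: [0.6286, 0.2638, 0.0385]
tool_rot: [2.272, 2.168, 0.006]
contact_force: [0.6, 3.1, 2.1]
grip_width: 0.007
```

>>> drive_tool --pt "-12 0 0 0 0 0 -1" --pt "-25 0 0 0 0 0 -1" --pt "-38 0 0 0 0 0 -1" --pt "-51 0 0 0 0 0 -1" --pt "-64 0 0 0 0 0 -1" --pt "-77 0 0 0 0 0 -1" --pt "-90 0 0 0 0 0 -1" --pt "-100 0 0 0 0 0 -1"

```text
time: 33.52
ee_pos: [0.6228, 0.1625, 0.0368]
tool_rot: [-2.273, -2.169, 0.001]
contact_force: [1.9, 3.5, 0.6]
grip_width: 0.005
```

```bash
python3 -c "
from h import *
plan(.6182,.02,.035,87.7)
c=optics.camera('scene');cv2.imwrite('pics/s3.png',cv2.resize(c['color'][190:380,190:490],None,fx=2.6,fy=2.6,interpolation=cv2.INTER_CUBIC))"
```

```text
tool yaw 87.3 d [-142.6    2.1    1.8] r [-0.   0.  -0.4]
```

View pics/s3.png

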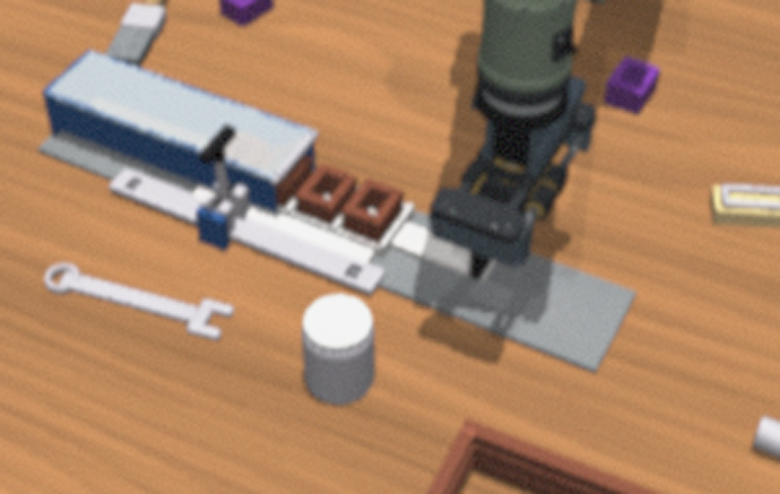

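Shuttle passes through normally, half in. Continue.

>>> drive_tool --pt "-13 0 0 0 0 0 -1" --pt "-26 0 0 0 0 0 -1" --pt "-39 0 0 0 0 0 -1" --pt "-52 0.5 0 0 0 0 -1" --pt "-65 0.5 0 0 0 0 -1" --pt "-78 1 0 0 0 0 -1" --pt "-91 1 0 0 0 0 -1" --pt "-104 1 0 0 0 0 -1"

```text
time: 34.58
ee_pos: [0.6188, 0.0587, 0.0367]
tool_rot: [-2.272, -2.169, 0.001]
contact_force: [-2.3, 3.8, -1.7]
grip_width: 0.007
```

>>> drive_tool --pt "-10 0 0 0 0 0 -1" --pt "-20 0 0 0 0 0 -1" --pt "-28 0 0 0 0 0 -1" --pt "-34 0 0 0 0 0 -1" --pt "-36 0 0 0 0 0 -1"

```text
time: 35.2
ee_pos: [0.6177, 0.0241, 0.0371]
tool_rot: [-2.273, -2.168, -0.003]
contact_force: [-0.7, 9.4, -1.4]
grip_width: 0.005
```

>>> drive_tool --pt "-2 0 0 0 0 0 -1" --pt "-4 0 0 0 0 0 -1" --pt "-4 0 0 0 0 0 -1"

```text
time: 35.58
ee_pos: [0.6178, 0.0242, 0.0372]
tool_rot: [-2.271, -2.164, -0.009]
contact_force: [-0.8, 17.1, -2.0]
grip_width: 0.007
```

```bash
python3 -c "
from h import *
c=optics.camera('scene');cv2.imwrite('pics/s4.png',cv2.resize(c['color'][190:380,190:490],None,fx=2.6,fy=2.6,interpolation=cv2.INTER_CUBIC))"
```

```text
(no output)
```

View pics/s4.png

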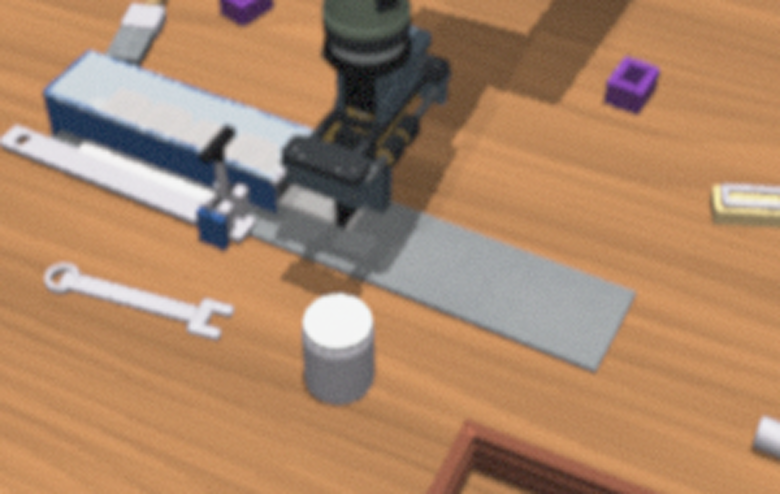

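>>> drive_tool --pt "10 0 0 0 0 0 -1" --pt "25 0 0 0 0 0 -1" --pt "35 0 -30 0 0 0 -1" --pt "35 0 -80 0 0 0 -1" --pt "35 0 -130 0 0 0 -1" --pt "35 0 -160 0 0 0 -0.5" --pt "35 0 -160 0 0 0 0" --pt "35 0 -160 0 0 0 0"

```text
time: 36.62
ee_pos: [0.6182, 0.0545, 0.1957]
tool_rot: [-2.272, -2.169, 0.003]
contact_force: [-0.5, -0.3, -0.4]
grip_width: 0.301
```

```bash
python3 -c "
from h import *
plan(.6715,-.1004,.19,177.3)
c=optics.camera('scene');cv2.imwrite('pics/s5.png',cv2.resize(c['color'][190:380,190:490],None,fx=2.6,fy=2.6,interpolation=cv2.INTER_CUBIC))"
```

```text
tool yaw 87.3 d [-152.3   60.4    5.8] r [ -0.1  -0.  -90. ]
```

View pics/s5.png

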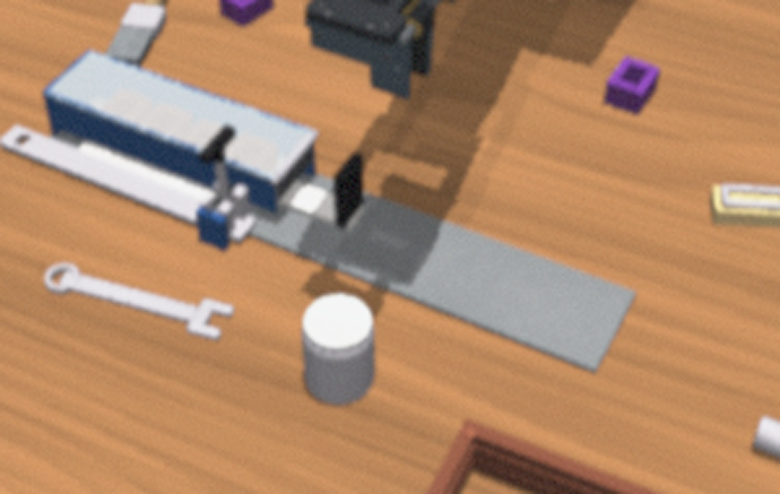

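>>> drive_tool --pt "-25 10 0 0 0 -10 0" --pt "-50 20 0 0 0 -20 0" --pt "-75 30 0 0 0 -30 0" --pt "-100 40 0 0 0 -40 0" --pt "-125 50 0 0 0 -50 0" --pt "-140 55 0 0 0 -60 0" --pt "-152 60 0 0 0 -70 0" --pt "-152 60 0 0 0 -80 0"

```text
time: 37.67
ee_pos: [0.6712, -0.1011, 0.1944]
tool_rot: [-0.339, -3.119, 0.0]
contact_force: [0.4, 0.1, -0.2]
grip_width: 0.505
```

>>> drive_tool --pt "0 0 0 0 0 -10 0" --pt "0 0 0 0 0 -10 0" --pt "0 0 0 0 0 -10 0"

```text
time: 38.05
ee_pos: [0.6714, -0.0999, 0.1959]
tool_rot: [-0.077, -3.139, -0.0]
contact_force: [0.5, 0.3, 0.6]
grip_width: 0.5
```

```bash
python3 snap.py w22;python3 -c "
from h import *
plan(.6715,-.1004,.095,177.3)"
```

```text
38.1 [ 0.67149465 -0.09991399  0.19613321] 0.4985811662982653 [ 0.26494819 -0.26050818 -1.04798522]
[ 0.60669212 -0.09531127  0.36625816]
tool yaw 177.2 d [ -0.2  -0.5 101.1] r [-0.  -0.1 -0.1]
```

View pics/w22.png

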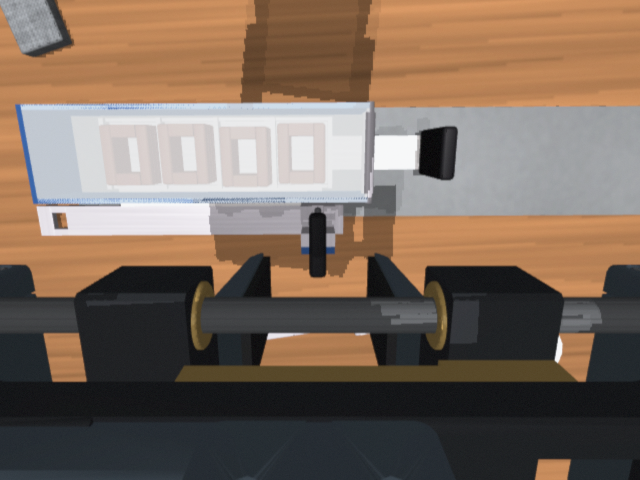

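>>> drive_tool --pt "0 0 40 0 0 0 0" --pt "0 0 80 0 0 0 0" --pt "0 0 100 0 0 0 0" --pt "0 0 103 0 0 0 0" --pt "0 0 103 0 0 0 0" --pt "0 0 103 0 0 0 0"

```text
time: 38.85
ee_pos: [0.6726, -0.1001, 0.0954]
tool_rot: [0.073, 3.138, -0.001]
contact_force: [-0.0, -0.2, 0.3]
grip_width: 0.498
```

>>> drive_tool --pt "0 0 0 0 0 0 -1" --pt "0 0 0 0 0 0 -1" --pt "0 0 0 0 0 0 -1" --pt "0 0 0 0 0 0 -1" --pt "0 0 0 0 0 0 -1" --newtons 45

```text
time: 39.48
ee_pos: [0.6718, -0.1006, 0.0941]
tool_rot: [0.073, 3.141, -0.002]
contact_force: [0.5, -2.2, 1.3]
grip_width: 0.127
```

>>> drive_tool --pt "0 0 -5 0 0 0 -1" --pt "0 0 -10 0 0 0 -1" --pt "0 0 -11 0 0 0 -1" --pt "0 0 -11 0 0 0 -1" --pt "0 0 -11 0 0 0 -1"

```text
time: 40.1
ee_pos: [0.6716, -0.1003, 0.1046]
tool_rot: [-0.073, -3.14, 0.001]
contact_force: [3.1, -3.8, -8.3]
grip_width: 0.123
```

Lifted 10.5 mm (≈0.0295), with the spring's 8 N. Turn back clockwise.

>>> drive_tool --pt "0 0 0 0 0 9 -1" --pt "0 0 0 0 0 18 -1" --pt "0 0 0 0 0 27 -1" --pt "0 0 0 0 0 36 -1" --pt "0 0 0 0 0 45 -1" --pt "0 0 0 0 0 54 -1" --pt "0 0 0 0 0 63 -1" --pt "0 0 0 0 0 72 -1"

```text
time: 41.1
ee_pos: [0.6723, -0.0997, 0.105]
tool_rot: [1.911, 2.492, 0.002]
contact_force: [3.7, -3.4, -8.2]
grip_width: 0.13
```

>>> drive_tool --pt "0 0 0 0 0 9 -1" --pt "0 0 0 0 0 17.5 -1" --pt "0 0 0 0 0 17.5 -1" --pt "0 0 0 0 0 17.5 -1"

```text
time: 41.6
ee_pos: [0.6725, -0.0997, 0.1051]
tool_rot: [2.26, 2.181, 0.002]
contact_force: [4.1, -2.2, -9.6]
grip_width: 0.127
```

```bash
python3 snap.py w23;python3 -c "
from h import *
plan(.6725,-.0995,.073,87.7)"
```

```text
41.65 [ 0.67249286 -0.09972269  0.10510899] 0.12464262324539789 [ 3.88596896 -2.00931343 -8.50201598]
[ 0.67576242 -0.03209413  0.27541994]
tool yaw 88.0 d [ 0.2 -0.1 32.1] r [ 0.1 -0.   0.3]
```

View pics/w23.png

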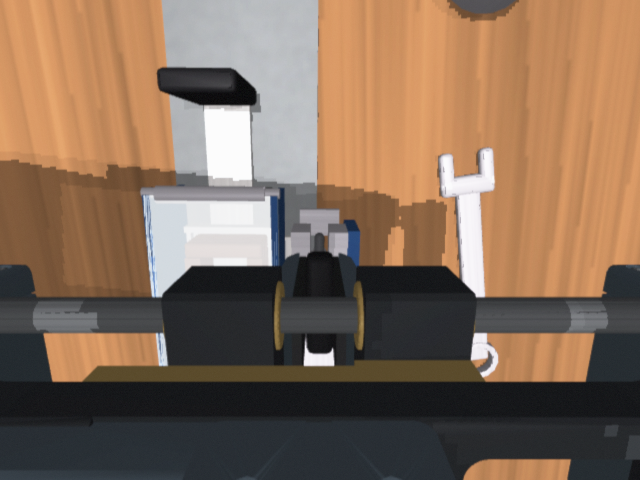

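>>> drive_tool --pt "0 0 7 0 0 0 -1" --pt "0 0 14 0 0 0 -1" --pt "0 0 20 0 0 0 -1" --pt "0 0 26 0 0 0 -1" --pt "0 0 30 0 0 0 -1" --pt "0 0 30 0 0 0 -1" --pt "0 0 30 0 0 0 -1"

```text
time: 42.52
ee_pos: [0.6725, -0.0998, 0.0753]
tool_rot: [2.262, 2.179, 0.002]
contact_force: [4.6, -1.5, -5.0]
grip_width: 0.123
```

>>> drive_tool --pt "0 0 0 0 0 0 -0.5" --pt "0 0 0 0 0 0 -0.1" --pt "0 0 0 0 0 0 0.0" --pt "0 0 -30 0 0 0 0.0" --pt "0 0 -70 0 0 0 0.3" --pt "-40 0 -110 0 0 0 1" --pt "-70 0 -110 0 0 0 1" --pt "-70 0 -110 0 0 0 1"

```text
time: 43.52
ee_pos: [0.6685, -0.1718, 0.1855]
tool_rot: [2.266, 2.176, -0.0]
contact_force: [-0.2, 0.8, -0.5]
grip_width: 0.903
```

```bash
python3 snap.py w24; python3 -c "
from h import *
c=optics.camera('scene');cv2.imwrite('pics/s6.png',cv2.resize(c['color'][190:330,190:360],None,fx=4,fy=4,interpolation=cv2.INTER_CUBIC))"
```

```text
43.575 [ 0.66846104 -0.17036408  0.18481184] 0.9477042571671089 [-0.59072076  0.37869834 -0.66439342]
[ 0.67243837 -0.10410697  0.35575983]
```

View pics/w24.png

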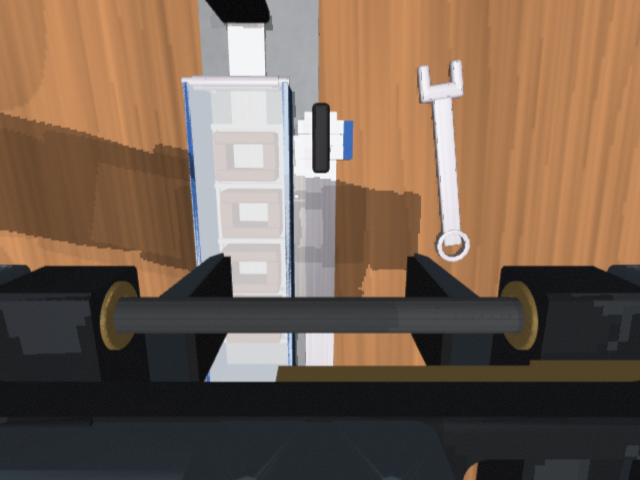

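View pics/s6.png

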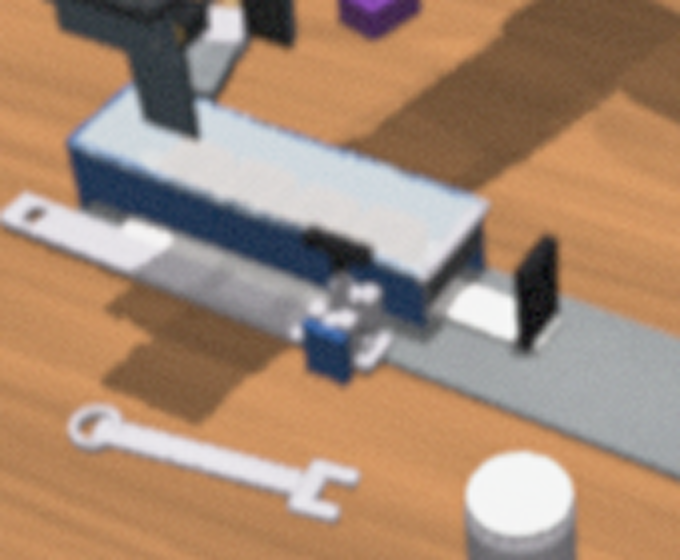

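```bash
python3 -c "
from h import *
print(env.get_state()['contact_force'],env.get_state()['time']);print(env.finish_job())"
```

```text
[ 0.31345046 -0.61882689 -0.25125857] 43.625
the job is handed in; nothing more can be done
None
```

I handed the job in at 43.6 s, and as far as my checks could show, everything asked for is done; `finish_job` gave no verdict.

- **Packs:** All four brown packs lie flat, one in each pocket. I left the two purple look-alikes and the other bench items alone. The pack in pocket 2 sits about 2.7 mm off centre towards +x, within the 9 mm limit.
- **Pin out:** I lifted the pin about 29 mm, turned it a quarter turn and set it down. It bore on its rest notch at about 19 mm and stayed there with the gripper away.
- **Shuttle:** I pushed it until the tab stopped moving and the force rose from about 4 to 17 N. The tab position puts its travel at about 246 mm.
- **Pin home:** I lifted the pin again, turned it back and let it down. In the last pictures the T-bar lies along the travel, and its apparent size matches the home height.

**Less certain:** I judged the flap shut only by eye. I saw no flap swung inward through the clear roof, but did not measure its angle. The last force reading on the tool was below 1 N, with the gripper clear of everything.

No check failed or disagreed, apart from differences of a few millimetres between the commanded and measured tool positions, which I corrected.

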